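# Set out the standard-preparation station beside the chromatograph

### The arm

A 7-joint arm with a two-finger parallel gripper is mounted at the origin on the work surface. World frame = base frame: x ahead of the robot, y to its left, z up, the work surface at z = 0. Lengths are in m, angles in rad, forces in N, time in s.
With the tool pointing down it reaches from about 0.425 to 0.925 m from the base axis. Payload 6.8 kg.
Tool frame: the origin (TCP) lies midway between the tips of the shut fingers; the grasp point (between the pads) lies 19 mm behind it (bot.pinch_z is the distance from the TCP to the grasp point, in m); z points along the fingers, y is the direction in which the jaws open and shut (so a half turn about z gives the same grasp; the last joint's range is limited). The gripper opens to 88 mm and grips with 3 to 60 N. Pads are 20 mm wide; open, the fingers measure 115 mm over their backs; the gripper's body (75 mm by 178 mm) begins 61 mm behind the grasp point.
Start: joints at [-1.27, 0.477, 0.022, 1.555, -0.011, 1.109, -0.083], TCP at [0.268, 0.619, 0.223] pointing down, gripper open.
Joint ranges: [-2.96, 2.96], [-0.34, 2.1], [-1.41, 1.46], [0.24, 2.44], [-1.37, 4.51], [0.17, 1.92], [-2.96, 2.96]. Speed limits (rad/s): [2.39, 2.39, 3.14, 3.14, 3.14, 3.14, 3.14].

### API

Orientations are given as a rotation vector (axis times angle).
In Python, from station import sensors, grab_frame, camera_params, hand_in, bot gives the robot as it stands.
- The arm moves only by the tool move_arm, never from a script. Its argument "deltas" is a list of rows, each an object of numbers: "tx", "ty", "tz": the shift along the tool's x, y, z in m; "rx", "ry", "rz": the turn, a rotation vector about the tool's x, y, z in rad; "claw": the gripper's target within -1 to 1 (shut at 1, half-way at 0, fully open at -1). In form: [{"tx": .., "ty": .., "tz": .., "rx": .., "ry": .., "rz": .., "claw": ..}, ...]. A call has 1 to 10 rows; each row shifts and turns the commanded pose from where the row before left it, along the tool's axes as they then stand; what a row does not reach is not made up. A row lasts 1/10 s, in which the tool goes at most 50 mm and 8.59 degrees, less where a joint would pass 70% of its speed; a pose out of reach is approached as far as the arm can. A call with a gripper value outside its range is refused whole. The fingers move at their own pace and stop on an object; "force" is the grip in N (left out, the last holds). Time passes only in rows, so rows that do not move let the fingers close. It gives the time, the measured TCP pose, the force and the opening at its end, in the units of the state.
- sensors.read_state(): the state, without advancing time (a new reading comes with each control period).
- grab_frame(name): name is "side" or "top" or "wrist"; returns the picture (400x640x3 uint8, red, green, blue); there is no depth.
- camera_params(name): a dict with "intrinsics" (3x3 intrinsics, pixels), "dist_coeffs" ([k1, k2, p1, p2, k3] as OpenCV has them; the pictures are not rectified), "rvec" (rotation vector, rad) and "tvec" (3), from world to camera coordinates, as OpenCV has them; the wrist camera has in their place "T_tool_cam" (4x4, takes a point from camera to tool coordinates, whose origin is the TCP and whose axes are the flange's). Camera axes: x right, y down, z forward; pixel columns grow to the right and rows downward; lengths in m; the calibration is good to about 2 mm. A picture is of the moment at which its call begins: read the wrist's pose just before it. camera_params takes no time and is no camera call.
- hand_in(): hands the job in, once; it reports no verdict.
The state is a dict: "time": time; "q": joint angles; "joint_vel": joint speeds; "effort": joint torques, N m; "ee_pos": TCP position; "eef_rot": TCP orientation; "wrist_force": force on the tool from outside, world axes, zero at the start; "wrist_torque": the same for the moment, N m; "gripper_width": opening from 0.0 (shut) to 1.0 (fully open).
Only numpy, scipy, OpenCV 4.12 (cv2) and the standard library are available. Lean on these libraries where they do the work, as an engineer would, in place of code of your own. Each camera call takes 0.05 s, during which the arm holds its last target.

### The job

Set out the bench for making up a standard: stand the low beaker in the middle of the stirrer's white plate and lay its flat cover on top so that the mouth is closed, and set the crimped vial gently upright on the centre of the balance's pan. Stand the amber bottle on the bench midway between the stirrer and the balance, in line with the plate and the pan and clear of both. Knock nothing over, and leave the tall beaker and the cap jar where they are.

Things in the scene. Friction and masses are not known exactly. Their poses are not given: they have to be found in the camera images.
- stirrer: Magnetic stirrer, fixed: white and grey box with a round white plate 120 mm across on top, black knob on its front. Origin at bench level below the plate's centre; z up, -x its front (to the robot), y to the robot's left. Box x -115 to +75, y -75 to +75 mm; plate top 65 mm above the bench. It and the balance stand side by side, either way round, each turned up to 0.1 rad.
- balance: Weighing balance, fixed: low grey and white body, sloping display at its front, round steel pan 120 mm across. Origin at bench level below the pan's centre; z up, -x its front (to the robot), y to the robot's left. Body x -125 to +75, y -98 to +98 mm; the pan's flat top is 60 mm above the bench, the rest lower. Its load cell is delicate.
- beaker: Low glass beaker, open, 50 mm across and 70 mm tall, loose, about 60 g (wall 2.5 mm; a small spout at the rim on its -x side sticks out 7 mm, look only). Origin at the centre of its underside, z up. The shorter of the two beakers.
- cover: Beaker cover: flat white plastic disc 70 mm across and 5 mm thick with a round knob 17 mm across at its centre; overall height 28 mm. Loose, 55 g, lying flat, knob up. Origin at the centre of the flat underside, z up. The beaker's mouth is 45 mm across inside and its rim is 70 mm above the beaker's foot.
- vial: Headspace vial: clear glass cylinder 23 mm across and 75 mm tall, straight-sided up to 56 mm, with a crimped aluminium cap 20 mm across. Loose, closed, standing, 24 to 39 g. Origin at the centre of its underside, z up. The only vial that stands by itself (the others are in a white rack at the far edge).
- bottle: Amber glass bottle with a white cap, closed, 56 mm across and 110 mm tall, loose, standing, 0.15 to 0.31 kg. It is straight-sided up to about 60 mm. Origin at the centre of its underside, z up.
- tall_beaker: Tall glass beaker, 60 mm across and 120 mm tall, loose, standing. Origin at the centre of its underside. Not needed: leave it alone.
- cap_jar: White plastic jar with a black lid, 52 mm across and 55 mm tall, loose, standing behind the gap between the two instruments. Origin at the centre of its underside. Leave it alone.
There are look-alikes about, which are no part of the job. Leave any brown look-alike of the cover alone.

How it is judged:
At the end, for the whole second after the job is handed in: Low beaker within 15 mm of the plate's centre, cover flat on its rim within 10 mm, vial within 15 mm of the pan's centre, bottle on the bench between both instruments, 30 mm clear of each and within 90 mm of both centre lines front to back; all upright, released, at rest (horizontal distance between beaker and stirrer below 0.015 m and z of beaker in the frame of stirrer between 0.062 and 0.069 m and horizontal distance between cover and beaker below 0.01 m and z of cover in the frame of beaker between 0.067 and 0.074 m and horizontal distance between vial and balance below 0.015 m and z of vial in the frame of balance between 0.057 and 0.064 m and ((y of bottle in the frame of stirrer below -0.133 m and y of bottle in the frame of balance above 0.155 m) or (y of bottle in the frame of stirrer above 0.133 m and y of bottle in the frame of balance below -0.155 m)) and x of bottle in the frame of stirrer between -0.09 and 0.09 m and x of bottle in the frame of balance between -0.09 and 0.09 m and height (world z) of bottle between -0.004 and 0.004 m and angle between each of beaker, cover, vial, bottle's own z axis and vertical below 0.08 rad and linear speed of each of beaker, cover, vial, bottle below 0.02 m/s); the robot touches nothing.
It fails at once if the low beaker, the vial or the bottle is knocked over (tipped past 0.9 rad) (angle between any of beaker, vial, bottle's own z axis and vertical above 0.9 rad).
It fails at once if the balance is pressed or struck with more than 40 N (contact force between anything else and balance above 40 N).
It fails at once if the tall beaker or the cap jar is moved by more than 20 mm (distance of any of tall_beaker, cap_jar from where it was at the start of the episode above 0.02 m).
It also fails if it takes over 123 s, if anything falls off the work surface, if the arm or the gripper's body presses on something with over 40 N, if the wrist force passes 120 N, or if a joint passes its speed limit or range.

## Working session

There is one attempt and no reset: what is moved stays moved. The work goes in short steps, Python scripts to look and compute and a tool call to move; the robot and the scene stay as the last step left them, time stands still between calls to the robot, and variables do not carry over. Pictures are saved under pics/ and viewed, and the job is handed in when it is done.

Besides the shell and the picture viewer there is one more tool, called after ">>>" by a JSON object that holds its "op" and its "data". move_arm: Moves the arm, as the interface text tells. Its arguments: {"type":"object","properties":{"deltas":{"type":"array"},"force":{"type":"number"}},"required":["deltas"]}

```bash
ls; mkdir -p pics; python3 - <<'E'
from station import sensors, grab_frame, camera_params, bot
import cv2
s=sensors.read_state(); print(s)
for n in ["side","top","wrist"]:
    im=grab_frame(n); cv2.imwrite(f"pics/{n}0.png",im[:,:,::-1]); print(n,camera_params(n))
print(bot.pinch_z, [a for a in dir(bot) if a[0]!='_'])
E
```

```text
pics
{'time': 0.0, 'q': array([-1.27013056,  0.47779712,  0.02237549,  1.55645208, -0.01150317,
        1.10931864, -0.0831324 ]), 'joint_vel': array([0.00068022, 0.00118406, 0.00127617, 0.00041419, 0.00121743,
       0.00213661, 0.00083857]), 'effort': array([ 8.55145227e-04, -5.82847846e+01,  1.53546833e+00, -2.72604400e+01,
       -5.41819318e-02,  1.69392047e-02,  1.36839712e-04]), 'ee_pos': array([0.26808795, 0.61880949, 0.22168417]), 'eef_rot': array([-6.37648422e-01, -3.07596863e+00,  2.87857943e-03]), 'wrist_force': array([ 0.49459035, -0.12574942,  0.69027688]), 'wrist_torque': array([ 0.01807196, -0.01597771,  0.078075  ]), 'gripper_width': 1.0007911786726562}
side {'intrinsics': array([[376.37623458,   0.        , 322.24996279],
       [  0.        , 376.37623458, 203.11865673],
       [  0.        ,   0.        ,   1.        ]]), 'dist_coeffs': array([-0.03403396,  0.        ,  0.        ,  0.        ,  0.        ]), 'rvec': array([ 0.01164483,  2.97075338, -1.01943502]), 'tvec': array([0.56471294, 0.00823557, 1.04028697])}
top {'intrinsics': array([[462.77142783,   0.   
[... 277 characters left out ...]
: array([-0.00724882,  0.5587035 ,  1.2021746 ])}
wrist {'intrinsics': array([[304.70044936,   0.        , 318.45297751],
       [  0.        , 304.70044936, 198.12566806],
       [  0.        ,   0.        ,   1.        ]]), 'dist_coeffs': array([-0.05658027,  0.        ,  0.        ,  0.        ,  0.        ]), 'T_tool_cam': array([[ 1.21463864e-05, -9.51749217e-01, -3.06876893e-01,
         8.51663385e-02],
       [ 9.99999999e-01,  1.53559661e-06,  3.48181429e-05,
         8.91793236e-05],
       [-3.26669012e-05, -3.06876894e-01,  9.51749217e-01,
        -1.62543854e-01],
       [ 0.00000000e+00,  0.00000000e+00,  0.00000000e+00,
         1.00000000e+00]])}
0.0187 ['IKError', 'pinch_z']
```

View pics/side0.png

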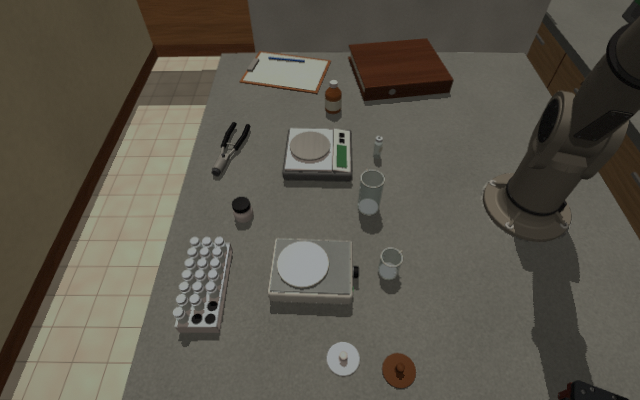

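View pics/top0.png

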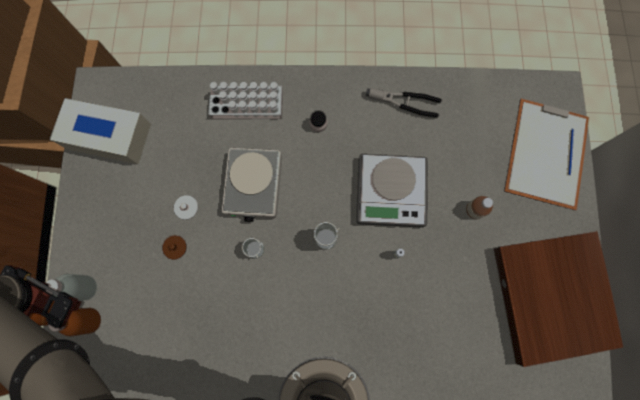

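View pics/wrist0.png

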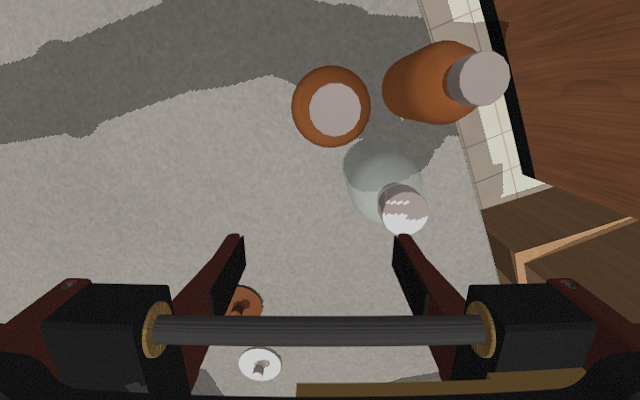

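```bash
cat > h.py <<'E'
import numpy as np, cv2
from scipy.spatial.transform import Rotation as R
from station import sensors, grab_frame, camera_params
def cam(n, st=None):
    p=camera_params(n)
    if n=='wrist':
        T=np.eye(4);T[:3,:3]=R.from_rotvec(st['eef_rot']).as_matrix();T[:3,3]=st['ee_pos']
        W=T@p['T_tool_cam']; W=np.linalg.inv(W)
        return p['intrinsics'],p['dist_coeffs'],W[:3,:3],W[:3,3]
    return p['intrinsics'],p['dist_coeffs'],cv2.Rodrigues(p['rvec'])[0],p['tvec']
def ray(c,px):
    K,d,Rm,t=c
    u=cv2.undistortPoints(np.array([[px]],float),K,d)[0,0]
    return -Rm.T@t, Rm.T@np.array([u[0],u[1],1])
def onz(c,px,z):
    o,v=ray(c,px); return o+v*(z-o[2])/v[2]
def proj(c,P):
    K,d,Rm,t=c
    return cv2.projectPoints(np.atleast_2d(np.array(P,float)),cv2.Rodrigues(Rm)[0],t,K,d)[0][:,0]
def tri(c1,p1,c2,p2):
    o1,v1=ray(c1,p1);o2,v2=ray(c2,p2)
    a=np.linalg.lstsq(np.c_[v1,-v2],o2-o1,rcond=None)[0]
    A=o1+a[0]*v1;B=o2+a[1]*v2
    return (A+B)/2,np.linalg.norm(A-B)
def crop(src,x0,y0,x1,y1,s,out):
    im=cv2.imread(src)[y0:y1,x0:x1]
    im=cv2.resize(im,None,fx=s,fy=s,interpolation=cv2.INTER_CUBIC)
    for x in range((x0+9)//10*10,x1,10):
        cv2.line(im,((x-x0)*s,0),((x-x0)*s,6 if x%50 else 14),(0,255,255),1)
        if x%50==0: cv2.putText(im,str(x),((x-x0)*s,26),0,.4,(0,255,255),1)
    for y in range((y0+9)//10*10,y1,10):
        cv2.line(im,(0,(y-y0)*s),(6 if y%50 else 14,(y-y0)*s),(0,255,255),1)
        if y%50==0: cv2.putText(im,str(y),(16,(y-y0)*s+4),0,.4,(0,255,255),1)
    cv2.imwrite(out,im)
E
python3 - <<'E'
from h import *
crop('pics/top0.png',150,130,310,270,5,'pics/topA.png')
crop('pics/top0.png',300,130,500,270,4,'pics/topB.png')
crop('pics/side0.png',250,70,400,220,4,'pics/sideA.png')
crop('pics/side0.png',260,220,420,390,3,'pics/sideB.png')
crop('pics/top0.png',0,250,120,350,5,'pics/topC.png')
E
```

```text
(no output)
```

View pics/topA.png

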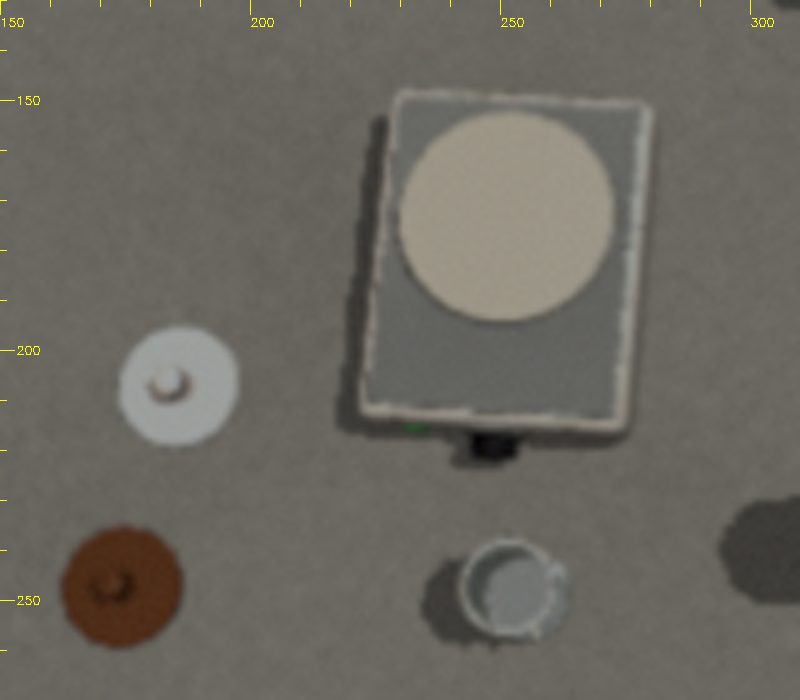

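View pics/topB.png

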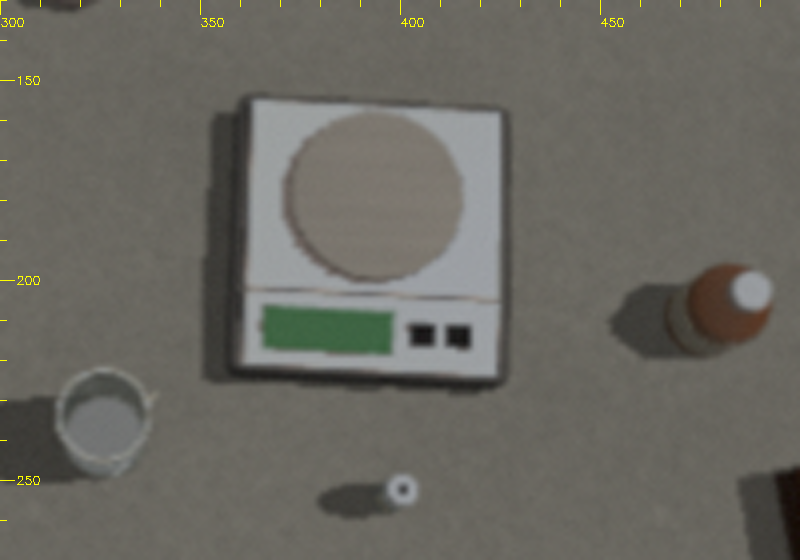

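View pics/sideA.png

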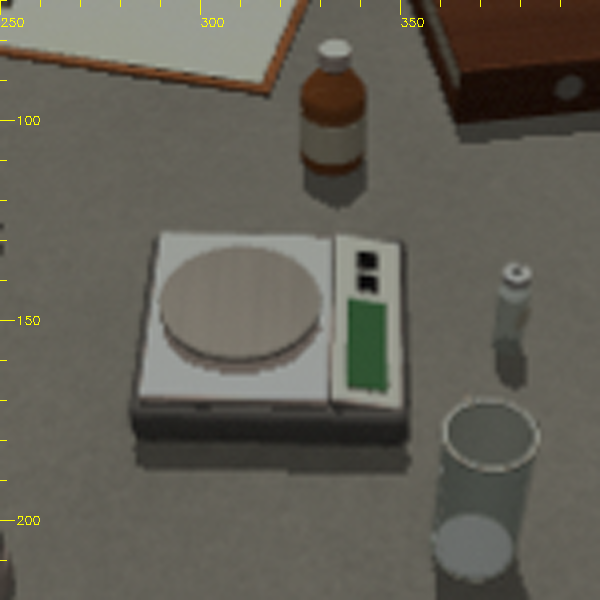

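View pics/sideB.png

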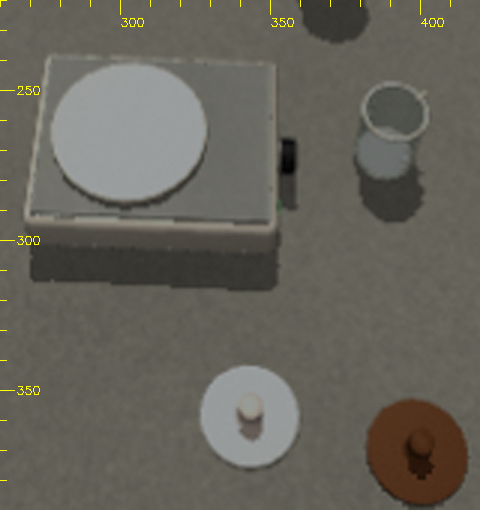

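View pics/topC.png

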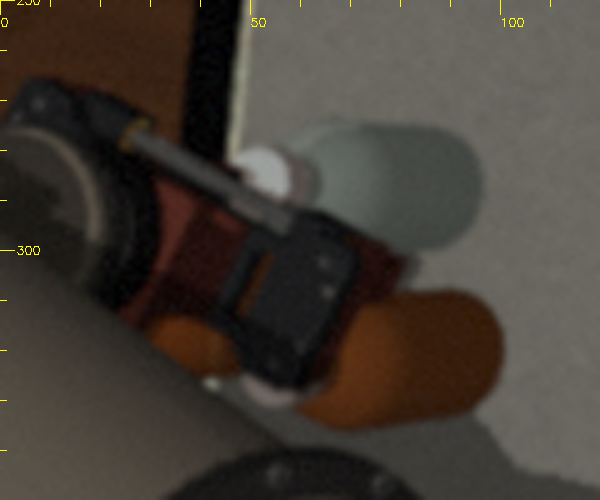

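```bash
python3 - <<'E'
from h import *
t=cam('top');s=cam('side')
def sh(n,z,a,b):
    print(n,'top',onz(t,a,z).round(4),'side',onz(s,b,z).round(4),'tri',tri(t,a,s,b)[0].round(4),tri(t,a,s,b)[1].round(4))
sh('plate',.065,(251.2,173.2),(302.7,264))
sh('pan',.060,(393.25,179),(310,145.5))
sh('cover',.005,(185.8,207.2),(343,358.7))
sh('beaker',.07,(251.6,247.4),(391.7,257))
sh('vial',.075,(400.75,252.5),(379,138))
sh('bottle',.11,(488,202.75),(333.75,82))
sh('tall',.12,(325.7,233.5),(372.5,178.7))
sh('jar',.055,(318.5,119),(241.5,205))
print('side bottle w', onz(s,(325,95),.05),onz(s,(341.3,95),.05))
# stirrer edges top view corners (z~.05): front edge
for n,z,a,b in [('stirF',.055,(222.5,212),(274.5,215)),('stirB',.055,(230,148.5),(280,151)),('balB',.05,(361.5,154),(426.5,157)),('balF',.03,(359,222),(424,225.5))]:
    A=onz(t,a,z);B=onz(t,b,z);print(n,A.round(3),B.round(3),np.arctan2((A-B)[0],(A-B)[1])*-1,np.linalg.norm(A-B))
E
```

```text
plate top [0.6102 0.2043 0.065 ] side [0.6107 0.2108 0.065 ] tri [0.6118 0.2059 0.0564] 0.0012
pan top [ 0.5985 -0.1864  0.06  ] side [ 0.5992 -0.1831  0.06  ] tri [ 0.5994 -0.1869  0.0564] 0.0
cover top [0.5241 0.3987 0.005 ] side [0.524  0.4036 0.005 ] tri [ 0.5245  0.4013 -0.0021] 0.0018
beaker top [0.4061 0.1936 0.07  ] side [0.4066 0.1973 0.07  ] tri [0.406  0.1945 0.0654] 0.001
vial top [ 0.396  -0.2002  0.075 ] side [ 0.3969 -0.1973  0.075 ] tri [ 0.3962 -0.2006  0.0719] 0.0001
bottle top [ 0.5243 -0.429   0.11  ] side [ 0.5242 -0.4258  0.11  ] tri [ 0.5244 -0.4298  0.1074] 0.0008
tall top [ 0.439  -0.0026  0.12  ] side [0.4385 0.0016 0.12  ] tri [ 0.4386 -0.0023  0.1161] 0.0018
jar top [0.7735 0.0216 0.055 ] side [0.7744 0.0319 0.055 ] tri [0.7781 0.0219 0.0423] 0.0007
side bottle w [ 0.55215517 -0.43939619  0.05      ] [ 0.49704955 -0.4389206   0.05      ]
stirF [0.503 0.28  0.055] [0.496 0.137 0.055] -0.04699055522071548 0.1429269788465302
stirB [0.684 0.269 0.055] [0.678 0.128 0.055] -0.045918727726161006 0.1415135381499381
balB [ 0.672 -0.1    0.05 ] [ 0.666 -0.283  0.05 ] -0.036604818799480146 0.18293984779585357
balF [ 0.483 -0.094  0.03 ] [ 0.475 -0.273  0.03 ] -0.04658786729605135 0.17998540054111578
```

>>> {"op": "move_arm", "data": {"deltas": [{"tz": -0.03, "rz": -0.1}, {"tz": -0.03, "rz": -0.1}, {"rz": -0.1}, {"rz": -0.108}], "force": 15}}

```text
invalid input
```

>>> {"op": "move_arm", "data": {"deltas": [{"tx": -0.008, "ty": -0.02}, {"tx": -0.016, "ty": -0.042}, {"tx": -0.018, "ty": -0.046}, {"tx": -0.018, "ty": -0.046}, {"tx": -0.018, "ty": -0.046}, {"tx": -0.018, "ty": -0.046}, {"tx": -0.018, "ty": -0.046}, {"tx": -0.018, "ty": -0.046}, {"tx": -0.016, "ty": -0.046}, {"tx": -0.008, "ty": -0.03}]}}

```text
invalid input
```

```bash
cat >> h.py <<'E'
import pickle
def snap(tag):
    st=sensors.read_state(); im=grab_frame('wrist'); cv2.imwrite(f'pics/{tag}.png',im[:,:,::-1]); pickle.dump(st,open(f'pics/{tag}.pkl','wb')); pr(st); return st
def pr(st=None):
    st=st or sensors.read_state()
    M=R.from_rotvec(st['eef_rot']).as_matrix()
    print('t %.2f'%st['time'],'pos',st['ee_pos'].round(4),'yaw_y',np.arctan2(M[1,1],M[0,1]).round(4),'zax',M[:,2].round(4),'F',st['wrist_force'].round(1),'w %.3f'%st['gripper_width'],'q1,7',st['q'][[0,6]].round(2))
def wc(tag):
    return cam('wrist',pickle.load(open(f'pics/{tag}.pkl','rb')))
E
python3 - <<'E'
from h import *
snap('w1')
E
```

```text
t 0.15 pos [0.2682 0.619  0.2219] yaw_y 1.162 zax [-4.0e-04 -1.3e-03 -1.0e+00] F [-1.1  0.  -0.6] w 1.000 q1,7 [-1.27 -0.08]
```

View pics/w1.png

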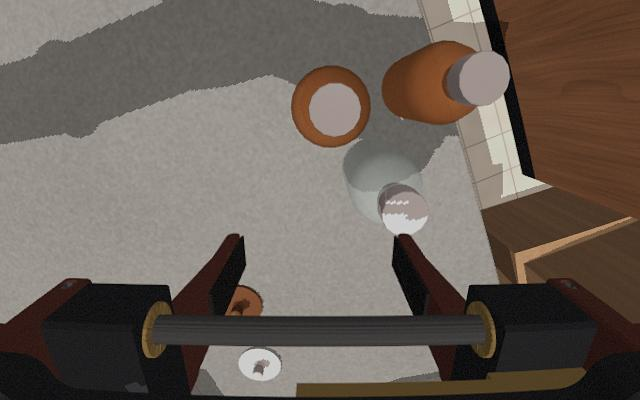

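>>> {"op": "move_arm", "data": {"deltas": [{"tx": 0, "ty": 0, "tz": -0.03, "rx": 0, "ry": 0, "rz": -0.1, "claw": -1}, {"tx": 0, "ty": 0, "tz": -0.03, "rx": 0, "ry": 0, "rz": -0.1, "claw": -1}, {"tx": 0, "ty": 0, "tz": 0, "rx": 0, "ry": 0, "rz": -0.1, "claw": -1}, {"tx": 0, "ty": 0, "tz": 0, "rx": 0, "ry": 0, "rz": -0.108, "claw": -1}], "force": 15}}

```text
time: 0.6
ee_pos: [0.2685, 0.6198, 0.2838]
eef_rot: [-0.005, 3.141, 0.003]
wrist_force: [0.3, -0.6, -0.7]
gripper_width: 1.001
```

>>> {"op": "move_arm", "data": {"deltas": [{"tx": -0.01, "ty": -0.02, "tz": 0, "rx": 0, "ry": 0, "rz": 0, "claw": -1}, {"tx": -0.018, "ty": -0.045, "tz": 0, "rx": 0, "ry": 0, "rz": 0, "claw": -1}, {"tx": -0.018, "ty": -0.045, "tz": 0, "rx": 0, "ry": 0, "rz": 0, "claw": -1}, {"tx": -0.018, "ty": -0.045, "tz": 0, "rx": 0, "ry": 0, "rz": 0, "claw": -1}, {"tx": -0.018, "ty": -0.045, "tz": 0, "rx": 0, "ry": 0, "rz": 0, "claw": -1}, {"tx": -0.018, "ty": -0.045, "tz": 0, "rx": 0, "ry": 0, "rz": 0, "claw": -1}, {"tx": -0.018, "ty": -0.045, "tz": 0, "rx": 0, "ry": 0, "rz": 0, "claw": -1}, {"tx": -0.018, "ty": -0.045, "tz": 0, "rx": 0, "ry": 0, "rz": 0, "claw": -1}, {"tx": -0.018, "ty": -0.045, "tz": 0, "rx": 0, "ry": 0, "rz": 0, "claw": -1}, {"tx": -0.008, "ty": -0.04, "tz": 0, "rx": 0, "ry": 0, "rz": 0, "claw": -1}]}}

```text
time: 1.6
ee_pos: [0.431, 0.1965, 0.2828]
eef_rot: [0.005, 3.141, -0.0]
wrist_force: [0.9, -0.1, 0.1]
gripper_width: 1.004
```

```bash
python3 - <<'E'
from h import *
snap('w1')
crop('pics/w1.png',180,80,440,260,3,'pics/w1c.png')
E
```

```text
t 1.60 pos [0.431  0.1965 0.2828] yaw_y 1.5679 zax [ 7.e-04 -0.e+00 -1.e+00] F [ 0.9 -0.1  0.1] w 1.004 q1,7 [-0.71  1.02]
```

View pics/w1.png

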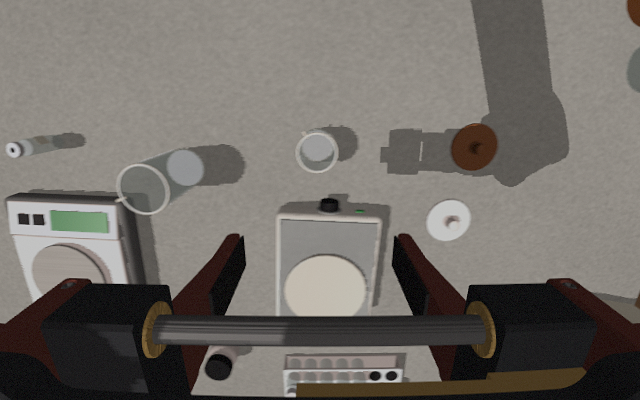

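```bash
python3 - <<'E'
from h import *
crop('pics/w1.png',270,120,390,320,4,'pics/w1c.png')
crop('pics/w1.png',380,100,520,250,4,'pics/w1d.png')
E
```

```text
(no output)
```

View pics/w1c.png

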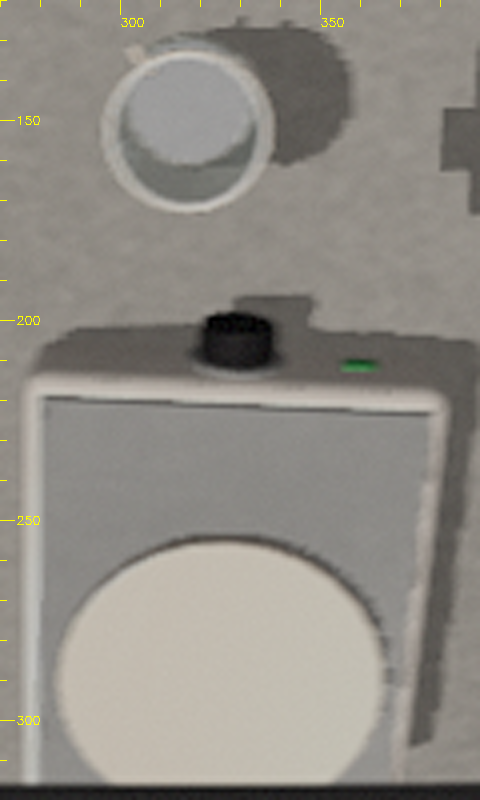

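View pics/w1d.png

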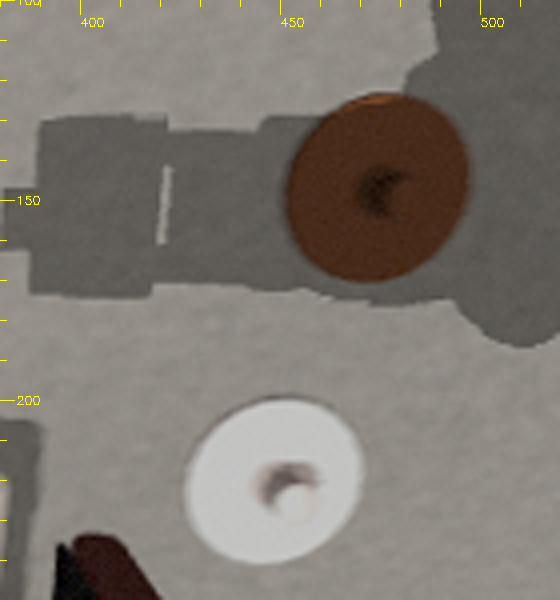

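```bash
cat >> h.py <<'E'
from scipy.optimize import least_squares
def fitcirc(c,obs,z,r,x0):
    # obs: dict of l,r,t,b pixel extremes ; returns center xy
    a=np.linspace(0,2*np.pi,181)
    def f(p):
        q=proj(c,np.c_[p[0]+r*np.cos(a),p[1]+r*np.sin(a),0*a+z])
        e={'l':q[:,0].min(),'r':q[:,0].max(),'t':q[:,1].min(),'b':q[:,1].max()}
        return [e[k]-obs[k] for k in obs]
    s=least_squares(f,x0); return s.x.round(4), np.round(s.fun,1)
E
python3 - <<'E'
from h import *
c=wc('w1')
print('beaker',fitcirc(c,dict(l=270+102/4,r=270+273/4,t=120+48/4,b=120+213/4),.07,.025,[.406,.195]))
print('plate',fitcirc(c,dict(l=270+57/4,r=270+385/4,t=120+537/4),.065,.06,[.61,.205]))
print('cover',fitcirc(c,dict(l=380+185/4,r=380+363/4,t=100+397/4,b=100+564/4),.005,.035,[.52,.4]))
t=cam('top')
print('plate top',fitcirc(t,dict(l=150+399/5,r=150+614/5,t=130+111/5,b=130+320/5),.065,.06,[.61,.205]))
print('beaker top',fitcirc(t,dict(l=150+459/5,r=150+560/5,t=130+538/5,b=130+636/5),.07,.025,[.4,.205]))
print('cover top',fitcirc(t,dict(l=150+119/5,r=150+239/5,t=130+326/5,b=130+446/5),.005,.035,[.5,.405]))
print('pan top',fitcirc(t,dict(l=300+283/4,r=300+464/4,t=130+110/4,b=130+283/4),.06,.06,[.6,-.18]))
print(onz(c,(14,150),.075), onz(c,(143,189),.12))
E
```

```text
beaker (array([0.4084, 0.1948]), array([ 1.2, -1.2,  0.5, -0.6]))
plate (array([0.6111, 0.2061]), array([-0.,  0.,  0.]))
cover (array([0.5258, 0.4011]), array([ 0.3, -0.3,  0.2, -0.2]))
plate top (array([0.6111, 0.2042]), array([-0.2,  0.2, -0.2,  0.2]))
beaker top (array([0.4061, 0.1928]), array([ 0.7, -0.7,  0.4, -0.4]))
cover top (array([0.5242, 0.3988]), array([-0.,  0., -0.,  0.]))
pan top (array([ 0.5987, -0.1868]), array([ 0.9, -0.9,  0.5, -0.4]))
[ 0.39872533 -0.19809019  0.075     ] [ 0.43947374 -0.0021374   0.12      ]
```

>>> {"op": "move_arm", "data": {"deltas": [{"tx": 0.024, "ty": -0.002, "tz": 0.02, "rx": 0, "ry": 0, "rz": 0, "claw": -1}, {"tx": 0, "ty": 0, "tz": 0.04, "rx": 0, "ry": 0, "rz": 0, "claw": -1}, {"tx": 0, "ty": 0, "tz": 0.045, "rx": 0, "ry": 0, "rz": 0, "claw": -1}, {"tx": 0, "ty": 0, "tz": 0.045, "rx": 0, "ry": 0, "rz": 0, "claw": -1}, {"tx": 0, "ty": 0, "tz": 0.03, "rx": 0, "ry": 0, "rz": 0, "claw": -1}, {"tx": 0, "ty": 0, "tz": 0.03, "rx": 0, "ry": 0, "rz": 0, "claw": -1}, {"tx": 0, "ty": 0, "tz": 0.03, "rx": 0, "ry": 0, "rz": 0, "claw": -1}, {"tx": 0, "ty": 0, "tz": 0.02, "rx": 0, "ry": 0, "rz": 0, "claw": -1}, {"tx": 0, "ty": 0, "tz": 0, "rx": 0, "ry": 0, "rz": 0, "claw": -1}]}}

```text
time: 2.55
ee_pos: [0.4042, 0.1965, 0.0205]
eef_rot: [-0.001, -3.137, 0.004]
wrist_force: [-0.9, 0.3, -0.3]
gripper_width: 0.998
```

```bash
python3 - <<'E'
from h import *
snap('w2')
E
```

```text
t 2.55 pos [0.4042 0.1965 0.0205] yaw_y 1.5703 zax [-0.0042 -0.0027 -1.    ] F [-0.9  0.3 -0.3] w 0.998 q1,7 [-0.67  1.07]
```

View pics/w2.png

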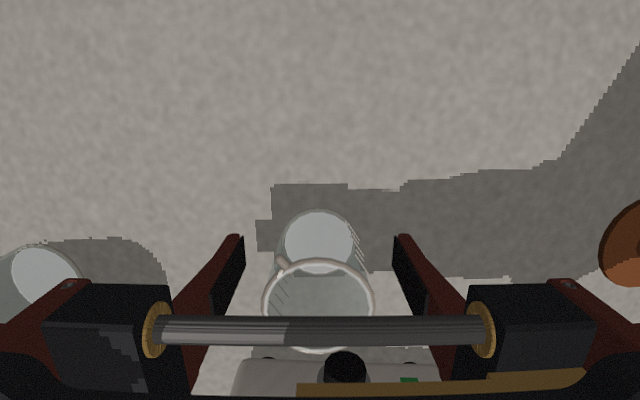

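>>> {"op": "move_arm", "data": {"deltas": [{"tx": -0.003, "ty": -0.001, "tz": 0, "rx": 0, "ry": 0, "rz": 0, "claw": -1}, {"tx": 0, "ty": 0, "tz": 0, "rx": 0, "ry": 0, "rz": 0, "claw": 1}, {"tx": 0, "ty": 0, "tz": 0, "rx": 0, "ry": 0, "rz": 0, "claw": 1}, {"tx": 0, "ty": 0, "tz": 0, "rx": 0, "ry": 0, "rz": 0, "claw": 1}, {"tx": 0, "ty": 0, "tz": 0, "rx": 0, "ry": 0, "rz": 0, "claw": 1}, {"tx": 0, "ty": 0, "tz": 0, "rx": 0, "ry": 0, "rz": 0, "claw": 1}, {"tx": 0, "ty": 0, "tz": 0, "rx": 0, "ry": 0, "rz": 0, "claw": 1}], "force": 12}}

```text
time: 3.3
ee_pos: [0.409, 0.1963, 0.0228]
eef_rot: [0.001, 3.142, 0.0]
wrist_force: [-1.9, -0.1, 3.1]
gripper_width: 0.573
```

>>> {"op": "move_arm", "data": {"deltas": [{"tx": 0, "ty": 0, "tz": -0.015, "rx": 0, "ry": 0, "rz": 0, "claw": 1}, {"tx": 0, "ty": 0, "tz": -0.035, "rx": 0, "ry": 0, "rz": 0, "claw": 1}, {"tx": 0, "ty": 0, "tz": -0.035, "rx": 0, "ry": 0, "rz": 0, "claw": 1}, {"tx": 0, "ty": 0, "tz": -0.015, "rx": 0, "ry": 0, "rz": 0, "claw": 1}, {"tx": -0.03, "ty": 0.0, "tz": 0, "rx": 0, "ry": 0, "rz": 0, "claw": 1}, {"tx": -0.04, "ty": 0.003, "tz": 0, "rx": 0, "ry": 0, "rz": 0, "claw": 1}, {"tx": -0.04, "ty": 0.003, "tz": 0, "rx": 0, "ry": 0, "rz": 0, "claw": 1}, {"tx": -0.04, "ty": 0.003, "tz": 0, "rx": 0, "ry": 0, "rz": 0, "claw": 1}, {"tx": -0.035, "ty": 0, "tz": 0, "rx": 0, "ry": 0, "rz": 0, "claw": 1}, {"tx": -0.018, "ty": 0, "tz": 0, "rx": 0, "ry": 0, "rz": 0, "claw": 1}]}}

```text
time: 4.3
ee_pos: [0.6146, 0.2046, 0.1222]
eef_rot: [0.003, 3.141, -0.001]
wrist_force: [0.1, -0.1, -0.6]
gripper_width: 0.577
```

```bash
python3 - <<'E'
from h import *
snap('w3')
pr()
im=grab_frame('side'); cv2.imwrite('pics/s3.png',im[:,:,::-1])
E
```

```text
t 4.30 pos [0.6146 0.2046 0.1222] yaw_y 1.5689 zax [ 1.e-03 -5.e-04 -1.e+00] F [ 0.1 -0.1 -0.6] w 0.577 q1,7 [-0.54  1.24]
t 4.35 pos [0.6163 0.2042 0.1223] yaw_y 1.5681 zax [ 2.7e-03 -6.0e-04 -1.0e+00] F [ 3.3  0.4 -0.4] w 0.574 q1,7 [-0.54  1.24]
```

View pics/w3.png

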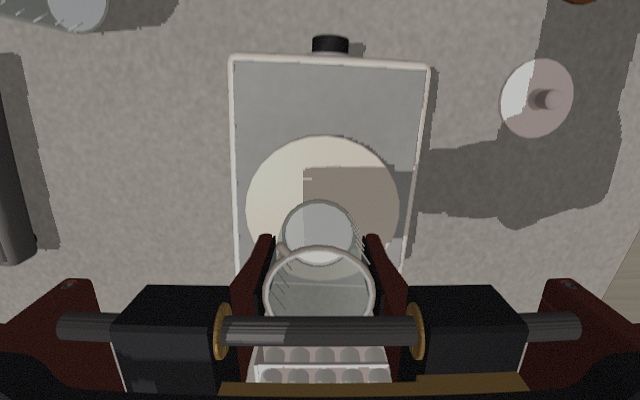

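View pics/s3.png

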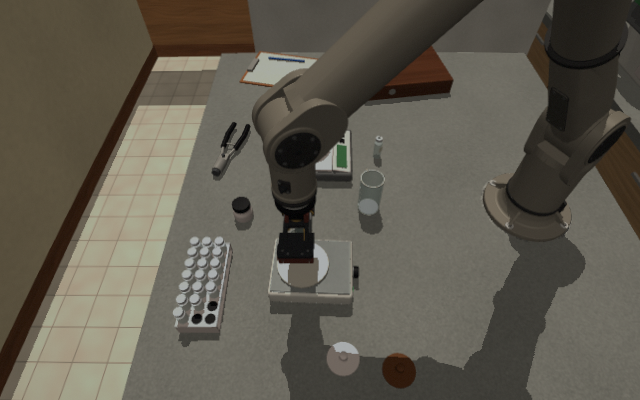

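```bash
python3 - <<'E'
from h import *
crop('pics/w3.png',225,120,425,330,3,'pics/w3c.png')
E
```

```text
(no output)
```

View pics/w3c.png

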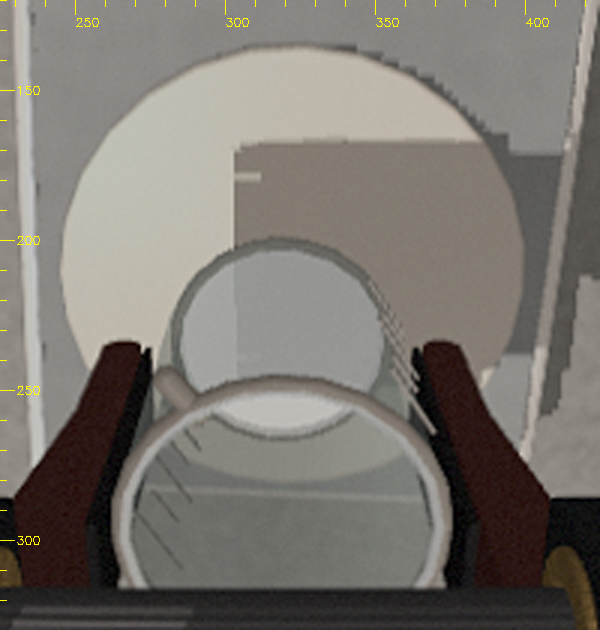

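```bash
python3 - <<'E'
from h import *
c=wc('w3')
print('plate',fitcirc(c,dict(l=225+61/3,r=225+524/3,t=120+44/3),.065,.06,[.61,.205]))
print('base',fitcirc(c,dict(l=225+171/3,r=225+393/3,t=120+237/3,b=120+440/3),.1005,.025,[.61,.205]))
print('rim',fitcirc(c,dict(l=225+112/3,r=225+453/3,t=120+376/3),.1705,.025,[.61,.205]))
E
```

```text
plate (array([0.613 , 0.2079]), array([-0.7,  0.7,  0.1]))
base (array([0.6141, 0.2051]), array([-0.8,  0.8, -0.6,  0.8]))
rim (array([0.6118, 0.2051]), array([ 0.3, -0.3, -0. ]))
```

>>> {"op": "move_arm", "data": {"deltas": [{"tx": 0.001, "ty": 0.002, "tz": 0.012, "rx": 0, "ry": 0, "rz": 0, "claw": 1}, {"tx": 0, "ty": 0, "tz": 0.01, "rx": 0, "ry": 0, "rz": 0, "claw": 1}, {"tx": 0, "ty": 0, "tz": 0.006, "rx": 0, "ry": 0, "rz": 0, "claw": 1}, {"tx": 0, "ty": 0, "tz": 0.003, "rx": 0, "ry": 0, "rz": 0, "claw": 1}, {"tx": 0, "ty": 0, "tz": 0.002, "rx": 0, "ry": 0, "rz": 0, "claw": 1}, {"tx": 0, "ty": 0, "tz": 0, "rx": 0, "ry": 0, "rz": 0, "claw": 1}]}}

```text
time: 5.0
ee_pos: [0.6108, 0.2071, 0.0895]
eef_rot: [-0.001, -3.141, 0.0]
wrist_force: [-0.5, -0.4, -0.8]
gripper_width: 0.575
```

>>> {"op": "move_arm", "data": {"deltas": [{"tx": 0, "ty": 0, "tz": 0.001, "rx": 0, "ry": 0, "rz": 0, "claw": 1}, {"tx": 0, "ty": 0, "tz": 0.001, "rx": 0, "ry": 0, "rz": 0, "claw": 1}, {"tx": 0, "ty": 0, "tz": 0, "rx": 0, "ry": 0, "rz": 0, "claw": 1}]}}

```text
time: 5.3
ee_pos: [0.6112, 0.2072, 0.0879]
eef_rot: [0.001, 3.141, 0.0]
wrist_force: [0.3, -0.7, -0.1]
gripper_width: 0.582
```

>>> {"op": "move_arm", "data": {"deltas": [{"tx": 0, "ty": 0, "tz": 0.001, "rx": 0, "ry": 0, "rz": 0, "claw": 1}, {"tx": 0, "ty": 0, "tz": 0.0005, "rx": 0, "ry": 0, "rz": 0, "claw": 1}, {"tx": 0, "ty": 0, "tz": 0, "rx": 0, "ry": 0, "rz": 0, "claw": 1}]}}

```text
time: 5.6
ee_pos: [0.6113, 0.2072, 0.0878]
eef_rot: [0.002, 3.141, 0.001]
wrist_force: [-3.8, -0.7, 11.5]
gripper_width: 0.577
```

>>> {"op": "move_arm", "data": {"deltas": [{"tx": 0, "ty": 0, "tz": -0.001, "rx": 0, "ry": 0, "rz": 0, "claw": 0.1}, {"tx": 0, "ty": 0, "tz": 0, "rx": 0, "ry": 0, "rz": 0, "claw": -0.6}, {"tx": 0, "ty": 0, "tz": 0, "rx": 0, "ry": 0, "rz": 0, "claw": -1}, {"tx": 0, "ty": 0, "tz": 0, "rx": 0, "ry": 0, "rz": 0, "claw": -1}, {"tx": 0, "ty": 0, "tz": 0, "rx": 0, "ry": 0, "rz": 0, "claw": -1}, {"tx": 0, "ty": 0, "tz": -0.02, "rx": 0, "ry": 0, "rz": 0, "claw": -1}, {"tx": 0, "ty": 0, "tz": -0.04, "rx": 0, "ry": 0, "rz": 0, "claw": -1}, {"tx": 0, "ty": 0, "tz": -0.04, "rx": 0, "ry": 0, "rz": 0, "claw": -1}, {"tx": 0, "ty": 0, "tz": -0.04, "rx": 0, "ry": 0, "rz": 0, "claw": -1}, {"tx": 0, "ty": 0, "tz": -0.02, "rx": 0, "ry": 0, "rz": 0, "claw": -1}]}}

```text
time: 6.6
ee_pos: [0.6124, 0.2075, 0.2512]
eef_rot: [0.002, 3.137, 0.003]
wrist_force: [-0.9, 0.2, 0.2]
gripper_width: 0.997
```

```bash
python3 - <<'E'
from h import *
snap('w4')
crop('pics/w4.png',225,120,425,330,3,'pics/w4c.png')
E
```

```text
t 6.60 pos [0.6124 0.2075 0.2512] yaw_y 1.5697 zax [ 0.0046  0.0021 -1.    ] F [-0.9  0.2  0.2] w 0.997 q1,7 [-0.56  1.22]
```

View pics/w4.png

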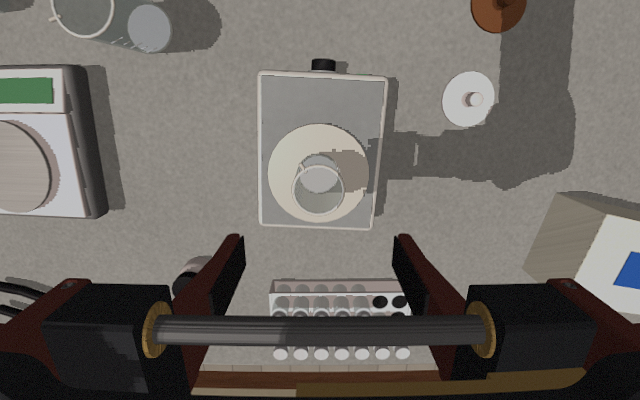

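```bash
python3 - <<'E'
from h import *
crop('pics/w4.png',260,115,380,235,5,'pics/w4c.png')
crop('pics/w4.png',420,55,520,145,6,'pics/w4d.png')
E
```

```text
(no output)
```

View pics/w4c.png

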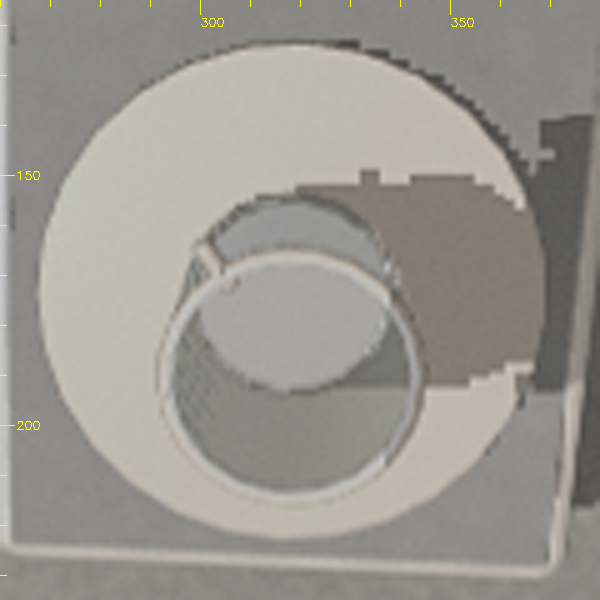

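View pics/w4d.png

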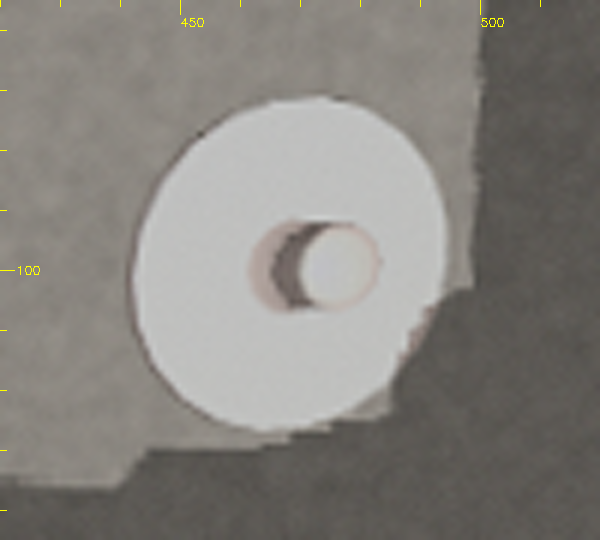

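```bash
python3 - <<'E'
from h import *
c=wc('w4')
print('plate',fitcirc(c,dict(l=260+38/5,r=260+545/5,t=115+43/5,b=115+540/5),.065,.06,[.61,.205]))
print('rim',fitcirc(c,dict(l=260+160/5,r=260+425/5,t=115+248/5,b=115+507/5),.135,.025,[.61,.205]))
print('base',fitcirc(c,dict(l=260+195/5,t=115+191/5,b=115+393/5),.065,.025,[.61,.205]))
print('cover',fitcirc(c,dict(l=420+133/6,r=420+447/6,t=55+97/6,b=55+431/6),.005,.035,[.52,.4]))
print('knob',onz(c,(420+341/6,55+266/6),.028))
E
```

```text
plate (array([0.613 , 0.2079]), array([-0.3,  0.3,  0. ,  0. ]))
rim (array([0.6107, 0.2079]), array([ 0.3, -0.3,  0.8, -0.9]))
base (array([0.6107, 0.2102]), array([ 0. , -0.6,  0.6]))
cover (array([0.5258, 0.4034]), array([-0.2,  0.2, -0.1,  0.1]))
knob [0.52535756 0.40284806 0.028     ]
```

>>> {"op": "move_arm", "data": {"deltas": [{"tx": 0.01, "ty": 0.02, "tz": 0, "rx": 0, "ry": 0, "rz": 0, "claw": -0.3}, {"tx": 0.02, "ty": 0.045, "tz": 0, "rx": 0, "ry": 0, "rz": 0, "claw": -0.3}, {"tx": 0.02, "ty": 0.045, "tz": 0, "rx": 0, "ry": 0, "rz": 0, "claw": -0.3}, {"tx": 0.02, "ty": 0.045, "tz": 0.02, "rx": 0, "ry": 0, "rz": 0, "claw": -0.3}, {"tx": 0.017, "ty": 0.04, "tz": 0.03, "rx": 0, "ry": 0, "rz": 0, "claw": -0.3}, {"tx": 0, "ty": 0, "tz": 0.04, "rx": 0, "ry": 0, "rz": 0, "claw": -0.3}, {"tx": 0, "ty": 0, "tz": 0.04, "rx": 0, "ry": 0, "rz": 0, "claw": -0.3}, {"tx": 0, "ty": 0, "tz": 0.04, "rx": 0, "ry": 0, "rz": 0, "claw": -0.3}, {"tx": 0, "ty": 0, "tz": 0.02, "rx": 0, "ry": 0, "rz": 0, "claw": -0.3}]}}

```text
time: 7.55
ee_pos: [0.5239, 0.3958, 0.0553]
eef_rot: [-0.001, -3.137, 0.006]
wrist_force: [-0.2, 0.3, -0.0]
gripper_width: 0.654
```

```bash
python3 - <<'E'
from h import *
snap('w5');pr()
E
```

```text
t 7.55 pos [0.5239 0.3958 0.0553] yaw_y 1.5704 zax [-0.0044 -0.004  -1.    ] F [-0.2  0.3 -0. ] w 0.654 q1,7 [-0.81  0.9 ]
t 7.60 pos [0.5229 0.3949 0.0532] yaw_y 1.5704 zax [-0.0068 -0.0061 -1.    ] F [-0.9 -0.5 -1.8] w 0.650 q1,7 [-0.81  0.9 ]
```

View pics/w5.png

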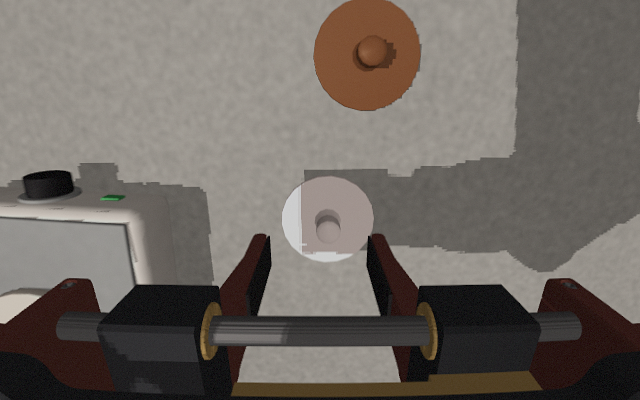

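```bash
python3 - <<'E'
from h import *
c=wc('w5')
print('cover',fitcirc(c,dict(l=282,r=374,t=177,b=263),.005,.035,[.52,.4]))
print('knob',onz(c,(328,231.5),.028), proj(c,[[.5239,.3958,.028]]))
pr()
E
```

```text
cover (array([0.5262, 0.4029]), array([-0.4,  0.4, -0.1,  0.2]))
knob [0.52372252 0.40231462 0.028     ] [[318.40862297 231.72964388]]
t 7.60 pos [0.5229 0.3949 0.0532] yaw_y 1.5704 zax [-0.0068 -0.0061 -1.    ] F [-0.9 -0.5 -1.8] w 0.650 q1,7 [-0.81  0.9 ]
```

>>> {"op": "move_arm", "data": {"deltas": [{"tx": -0.001, "ty": 0.0065, "tz": 0, "rx": 0, "ry": 0, "rz": 0, "claw": -0.3}, {"tx": 0, "ty": 0, "tz": 0.02, "rx": 0, "ry": 0, "rz": 0, "claw": -0.3}, {"tx": 0, "ty": 0, "tz": 0.015, "rx": 0, "ry": 0, "rz": 0, "claw": -0.3}, {"tx": 0, "ty": 0, "tz": 0.006, "rx": 0, "ry": 0, "rz": 0, "claw": -0.3}, {"tx": 0, "ty": 0, "tz": 0, "rx": 0, "ry": 0, "rz": 0, "claw": -0.3}, {"tx": 0, "ty": 0, "tz": 0, "rx": 0, "ry": 0, "rz": 0, "claw": -0.3}]}}

```text
time: 8.2
ee_pos: [0.5277, 0.4041, 0.0197]
eef_rot: [0.002, 3.141, 0.001]
wrist_force: [-0.5, -0.1, 0.5]
gripper_width: 0.647
```

```bash
python3 - <<'E'
from h import *
snap('w6');pr()
E
```

```text
t 8.20 pos [0.5277 0.4041 0.0197] yaw_y 1.5698 zax [ 7.e-04  6.e-04 -1.e+00] F [-0.5 -0.1  0.5] w 0.647 q1,7 [-0.81  0.9 ]
t 8.25 pos [0.5278 0.4042 0.0199] yaw_y 1.5698 zax [ 1.e-03  9.e-04 -1.e+00] F [-0.4 -0.  -0.2] w 0.649 q1,7 [-0.81  0.9 ]
```

View pics/w6.png

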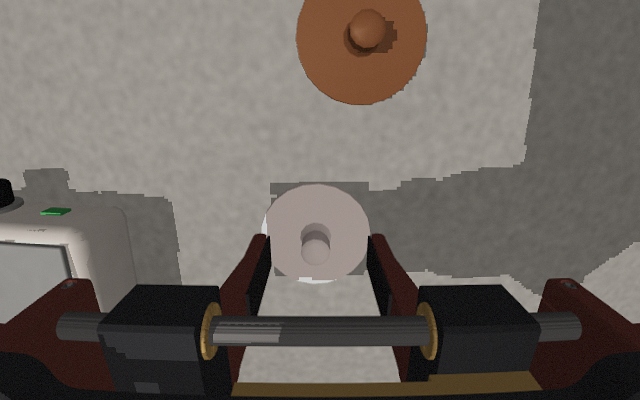

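```bash
python3 - <<'E'
from h import *
c=wc('w6')
print('cover',fitcirc(c,dict(l=263,r=370,t=184,b=283),.005,.035,[.52,.4]))
print('knob',onz(c,(315.5,252),.028))
E
```

```text
cover (array([0.5255, 0.4031]), array([-1.4,  1.4, -0.4,  0.8]))
knob [0.52426553 0.40266001 0.028     ]
```

>>> {"op": "move_arm", "data": {"deltas": [{"tx": 0.0025, "ty": -0.001, "tz": 0.006, "rx": 0, "ry": 0, "rz": 0, "claw": -0.3}, {"tx": 0, "ty": 0, "tz": 0.0055, "rx": 0, "ry": 0, "rz": 0, "claw": -0.3}, {"tx": 0, "ty": 0, "tz": 0, "rx": 0, "ry": 0, "rz": 0, "claw": 0.5}, {"tx": 0, "ty": 0, "tz": 0, "rx": 0, "ry": 0, "rz": 0, "claw": 1}, {"tx": 0, "ty": 0, "tz": 0, "rx": 0, "ry": 0, "rz": 0, "claw": 1}, {"tx": 0, "ty": 0, "tz": 0, "rx": 0, "ry": 0, "rz": 0, "claw": 1}, {"tx": 0, "ty": 0, "tz": 0, "rx": 0, "ry": 0, "rz": 0, "claw": 1}], "force": 20}}

```text
time: 8.95
ee_pos: [0.5248, 0.403, 0.0076]
eef_rot: [0.001, 3.141, 0.0]
wrist_force: [0.8, 0.3, -0.4]
gripper_width: 0.231
```

>>> {"op": "move_arm", "data": {"deltas": [{"tx": 0, "ty": 0, "tz": 0, "rx": 0, "ry": 0, "rz": 0, "claw": 1}, {"tx": 0, "ty": 0, "tz": 0, "rx": 0, "ry": 0, "rz": 0, "claw": 1}, {"tx": 0, "ty": 0, "tz": 0, "rx": 0, "ry": 0, "rz": 0, "claw": 1}]}}

```text
time: 9.25
ee_pos: [0.5248, 0.403, 0.0076]
eef_rot: [0.001, 3.141, 0.0]
wrist_force: [0.5, 0.3, 1.1]
gripper_width: 0.188
```

>>> {"op": "move_arm", "data": {"deltas": [{"tx": 0, "ty": 0, "tz": -0.015, "rx": 0, "ry": 0, "rz": 0, "claw": 1}, {"tx": 0, "ty": 0, "tz": -0.035, "rx": 0, "ry": 0, "rz": 0, "claw": 1}, {"tx": 0, "ty": 0, "tz": -0.04, "rx": 0, "ry": 0, "rz": 0, "claw": 1}, {"tx": 0, "ty": 0, "tz": -0.04, "rx": 0, "ry": 0, "rz": 0, "claw": 1}, {"tx": 0, "ty": 0, "tz": -0.035, "rx": 0, "ry": 0, "rz": 0, "claw": 1}, {"tx": 0, "ty": 0, "tz": -0.015, "rx": 0, "ry": 0, "rz": 0, "claw": 1}]}}

```text
time: 9.85
ee_pos: [0.5263, 0.4039, 0.1924]
eef_rot: [0.002, 3.137, 0.007]
wrist_force: [0.9, -0.1, -0.7]
gripper_width: 0.186
```

>>> {"op": "move_arm", "data": {"deltas": [{"tx": -0.01, "ty": -0.02, "tz": 0, "rx": 0, "ry": 0, "rz": 0, "claw": 1}, {"tx": -0.015, "ty": -0.035, "tz": 0, "rx": 0, "ry": 0, "rz": 0, "claw": 1}, {"tx": -0.015, "ty": -0.035, "tz": 0, "rx": 0, "ry": 0, "rz": 0, "claw": 1}, {"tx": -0.015, "ty": -0.035, "tz": 0, "rx": 0, "ry": 0, "rz": 0, "claw": 1}, {"tx": -0.015, "ty": -0.035, "tz": 0, "rx": 0, "ry": 0, "rz": 0, "claw": 1}, {"tx": -0.01, "ty": -0.02, "tz": 0, "rx": 0, "ry": 0, "rz": 0, "claw": 1}, {"tx": -0.006, "ty": -0.015, "tz": 0, "rx": 0, "ry": 0, "rz": 0, "claw": 1}, {"tx": 0, "ty": 0, "tz": 0, "rx": 0, "ry": 0, "rz": 0, "claw": 1}, {"tx": 0, "ty": 0, "tz": 0, "rx": 0, "ry": 0, "rz": 0, "claw": 1}]}}

```text
time: 10.75
ee_pos: [0.6098, 0.2091, 0.1871]
eef_rot: [0.0, -3.141, -0.001]
wrist_force: [0.9, 1.7, -0.8]
gripper_width: 0.189
```

```bash
python3 - <<'E'
from h import *
snap('w7');pr()
E
```

```text
t 10.75 pos [0.6098 0.2091 0.1871] yaw_y 1.5709 zax [-1.1e-03  7.0e-04 -1.0e+00] F [ 0.9  1.7 -0.8] w 0.189 q1,7 [-0.55  1.22]
t 10.80 pos [0.6096 0.2099 0.1871] yaw_y 1.5723 zax [-0.001  0.001 -1.   ] F [ 0.5  0.1 -1.3] w 0.189 q1,7 [-0.55  1.22]
```

View pics/w7.png

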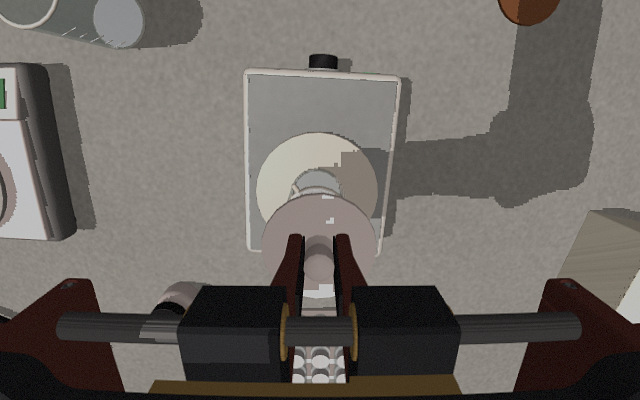

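```bash
python3 - <<'E'
from h import *
crop('pics/w7.png',240,120,400,260,5,'pics/w7c.png')
E
```

```text
(no output)
```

View pics/w7c.png

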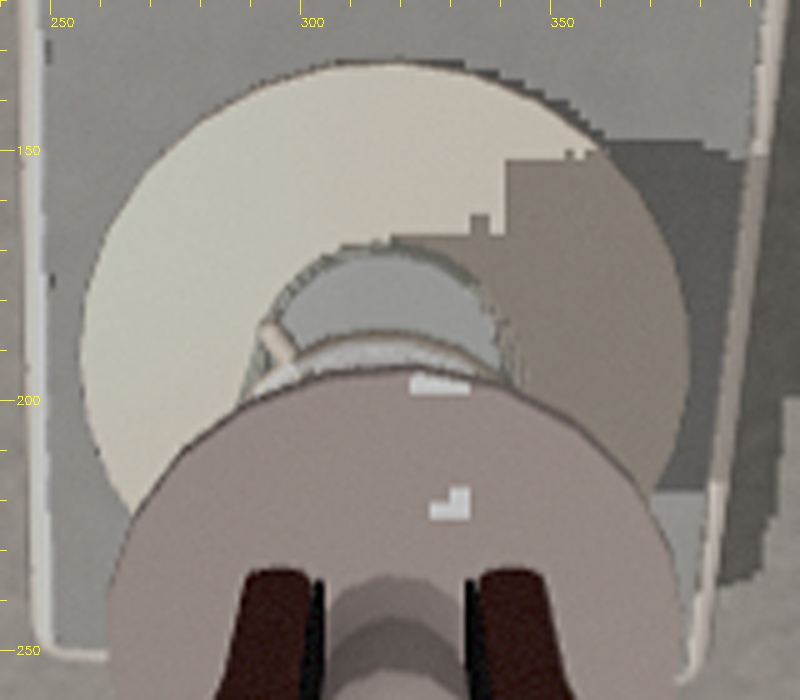

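```bash
python3 - <<'E'
from h import *
c=wc('w7')
print('plate',fitcirc(c,dict(l=240+80/5,r=240+690/5,t=120+60/5),.065,.06,[.61,.205]))
print('disc',fitcirc(c,dict(l=240+106/5,r=240+684/5,t=120+366/5),.1845,.035,[.61,.205]))
for y in (.206,.208,.21): 
  q=fitcirc(c,dict(t=120+330/5),.135,.025,[.61,y]); print(q)
print([onz(c,(240+x/5,120+y/5),.135) for x,y in ((375,330),)])
a=np.linspace(0,6.28,100)
for y in(.206,.208,.21):
  q=proj(c,np.c_[.611+.025*np.cos(a),y+.025*np.sin(a),0*a+.135]);print(y,(q.min(0)-[240,120])*5,(q.max(0)-[240,120])*5)
  q=proj(c,np.c_[.611+.025*np.cos(a),y+.025*np.sin(a),0*a+.065]);print(y,(q.min(0)-[240,120])*5,(q.max(0)-[240,120])*5)
E
```

```text
plate (array([0.6125, 0.208 ]), array([-0.4,  0.4,  0. ]))
disc (array([0.61  , 0.2096]), array([-0.3,  0.3,  0. ]))
(array([0.6096, 0.206 ]), array([-0.]))
(array([0.6096, 0.208 ]), array([-0.]))
(array([0.6096, 0.21  ]), array([0.]))
[array([0.58455267, 0.20679761, 0.135     ])]
0.206 [205.35963404 339.60403998] [535.31273468 646.61436265]
0.206 [246.91672565 238.83503238] [503.02965499 484.04358866]
0.208 [218.54001302 339.60217799] [548.49725939 646.61376166]
0.208 [257.1538313  238.83338571] [513.26804943 484.0425862 ]
0.21 [231.72466442 339.60078007] [561.67762367 646.61111848]
0.21 [267.39291251 238.83255796] [523.50448187 484.04112921]
```

>>> {"op": "move_arm", "data": {"deltas": [{"tx": 0, "ty": -0.002, "tz": 0.012, "rx": 0, "ry": 0, "rz": 0, "claw": 1}, {"tx": 0, "ty": 0, "tz": 0.015, "rx": 0, "ry": 0, "rz": 0, "claw": 1}, {"tx": 0, "ty": 0, "tz": 0.01, "rx": 0, "ry": 0, "rz": 0, "claw": 1}, {"tx": 0, "ty": 0, "tz": 0.004, "rx": 0, "ry": 0, "rz": 0, "claw": 1}, {"tx": 0, "ty": 0, "tz": 0.001, "rx": 0, "ry": 0, "rz": 0, "claw": 1}, {"tx": 0, "ty": 0, "tz": 0, "rx": 0, "ry": 0, "rz": 0, "claw": 1}, {"tx": 0, "ty": 0, "tz": 0, "rx": 0, "ry": 0, "rz": 0, "claw": 1}]}}

```text
time: 11.5
ee_pos: [0.611, 0.2059, 0.1459]
eef_rot: [0.001, 3.141, 0.001]
wrist_force: [0.3, -0.4, -0.7]
gripper_width: 0.187
```

>>> {"op": "move_arm", "data": {"deltas": [{"tx": 0.0005, "ty": 0.001, "tz": 0.001, "rx": 0, "ry": 0, "rz": 0, "claw": 1}, {"tx": 0, "ty": 0, "tz": 0.001, "rx": 0, "ry": 0, "rz": 0, "claw": 1}, {"tx": 0, "ty": 0, "tz": 0.0005, "rx": 0, "ry": 0, "rz": 0, "claw": 1}, {"tx": 0, "ty": 0, "tz": 0, "rx": 0, "ry": 0, "rz": 0, "claw": 1}]}}

```text
time: 11.9
ee_pos: [0.61, 0.2068, 0.1429]
eef_rot: [0.001, 3.142, 0.0]
wrist_force: [-0.1, 0.6, 0.0]
gripper_width: 0.188
```

```bash
python3 - <<'E'
from h import *
snap('w8');pr()
crop('pics/w8.png',220,100,420,260,4,'pics/w8c.png')
E
```

```text
t 11.90 pos [0.61   0.2068 0.1429] yaw_y 1.57 zax [ 0.  0. -1.] F [-0.1  0.6  0. ] w 0.188 q1,7 [-0.54  1.23]
t 11.95 pos [0.61   0.2068 0.1429] yaw_y 1.5699 zax [-1.e-04 -0.e+00 -1.e+00] F [-1.  -1.  -0.3] w 0.187 q1,7 [-0.54  1.23]
```

View pics/w8c.png

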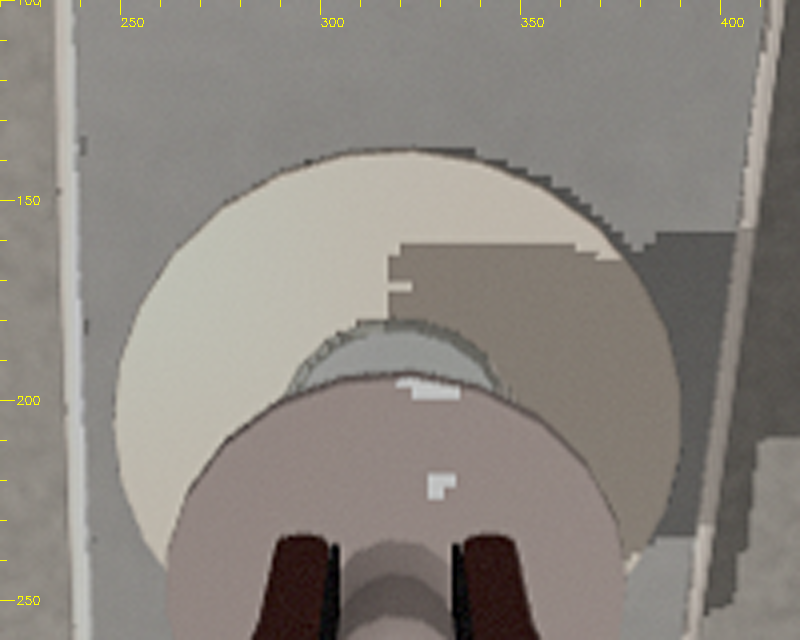

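>>> {"op": "move_arm", "data": {"deltas": [{"tx": 0, "ty": 0.0005, "tz": 0.001, "rx": 0, "ry": 0, "rz": 0, "claw": 1}, {"tx": 0, "ty": 0, "tz": 0, "rx": 0, "ry": 0, "rz": 0, "claw": 1}]}}

```text
time: 12.15
ee_pos: [0.6104, 0.2072, 0.1426]
eef_rot: [0.002, 3.141, 0.0]
wrist_force: [-1.2, -0.6, 4.3]
gripper_width: 0.186
```

>>> {"op": "move_arm", "data": {"deltas": [{"tx": 0, "ty": 0, "tz": 0, "rx": 0, "ry": 0, "rz": 0, "claw": 0.5}, {"tx": 0, "ty": 0, "tz": 0, "rx": 0, "ry": 0, "rz": 0, "claw": 0.2}, {"tx": 0, "ty": 0, "tz": 0, "rx": 0, "ry": 0, "rz": 0, "claw": 0.2}, {"tx": 0, "ty": 0, "tz": 0, "rx": 0, "ry": 0, "rz": 0, "claw": 0.2}, {"tx": 0, "ty": 0, "tz": -0.01, "rx": 0, "ry": 0, "rz": 0, "claw": 0.2}, {"tx": 0, "ty": 0, "tz": -0.03, "rx": 0, "ry": 0, "rz": 0, "claw": 0.2}, {"tx": 0, "ty": 0, "tz": -0.04, "rx": 0, "ry": 0, "rz": 0, "claw": 0}, {"tx": 0, "ty": 0, "tz": -0.04, "rx": 0, "ry": 0, "rz": 0, "claw": -1}, {"tx": 0, "ty": 0, "tz": -0.02, "rx": 0, "ry": 0, "rz": 0, "claw": -1}]}}

```text
time: 13.05
ee_pos: [0.6115, 0.2076, 0.2869]
eef_rot: [0.002, 3.136, 0.004]
wrist_force: [0.4, -0.1, 0.1]
gripper_width: 0.636
```

```bash
python3 - <<'E'
from h import *
snap('w9');pr()
crop('pics/w9.png',220,100,420,260,4,'pics/w9c.png')
E
```

```text
t 13.05 pos [0.6115 0.2076 0.2869] yaw_y 1.5696 zax [ 0.0053  0.0024 -1.    ] F [ 0.4 -0.1  0.1] w 0.636 q1,7 [-0.56  1.21]
t 13.10 pos [0.6125 0.208  0.2892] yaw_y 1.5696 zax [ 0.0085  0.004  -1.    ] F [2.2 0.2 1.4] w 0.681 q1,7 [-0.56  1.21]
```

View pics/w9c.png

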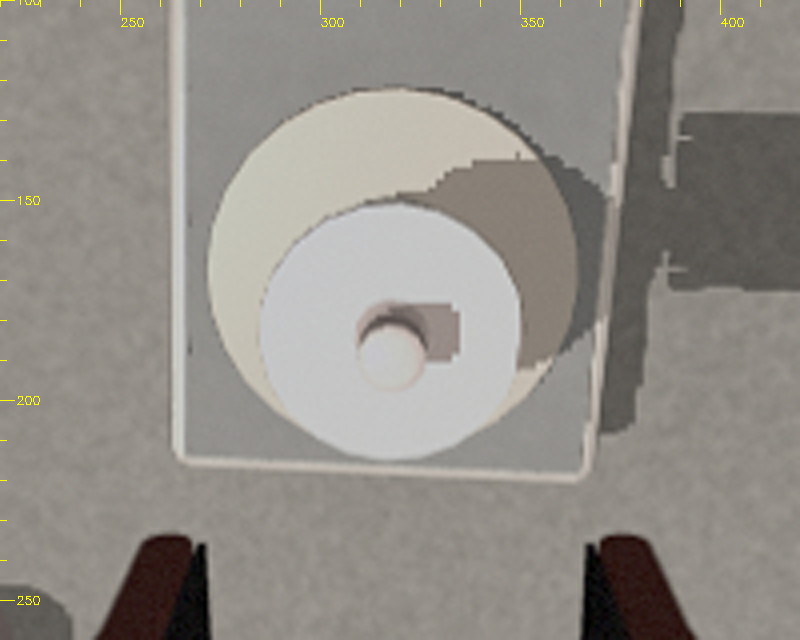

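View pics/w9.png

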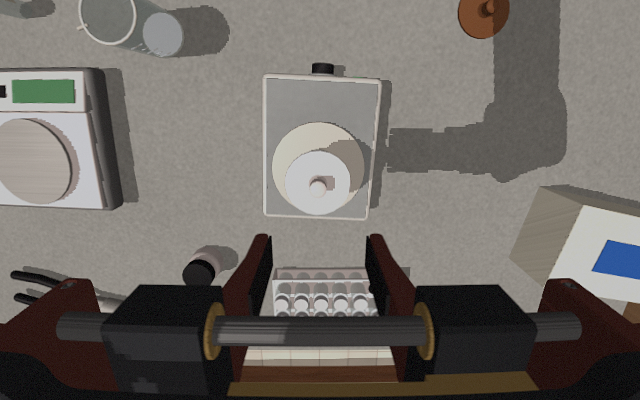

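>>> {"op": "move_arm", "data": {"deltas": [{"tx": 0.002, "ty": -0.02, "tz": 0, "rx": 0, "ry": 0, "rz": 0, "claw": -1}, {"tx": 0.008, "ty": -0.045, "tz": 0, "rx": 0, "ry": 0, "rz": 0, "claw": -1}, {"tx": 0.008, "ty": -0.045, "tz": 0, "rx": 0, "ry": 0, "rz": 0, "claw": -1}, {"tx": 0.008, "ty": -0.045, "tz": 0, "rx": 0, "ry": 0, "rz": 0, "claw": -1}, {"tx": 0.008, "ty": -0.045, "tz": 0, "rx": 0, "ry": 0, "rz": 0, "claw": -1}, {"tx": 0.008, "ty": -0.045, "tz": 0, "rx": 0, "ry": 0, "rz": 0, "claw": -1}, {"tx": 0.008, "ty": -0.045, "tz": 0, "rx": 0, "ry": 0, "rz": 0, "claw": -1}, {"tx": 0.008, "ty": -0.045, "tz": 0, "rx": 0, "ry": 0, "rz": 0, "claw": -1}, {"tx": 0.008, "ty": -0.045, "tz": 0, "rx": 0, "ry": 0, "rz": 0, "claw": -1}, {"tx": 0.004, "ty": -0.02, "tz": 0, "rx": 0, "ry": 0, "rz": 0, "claw": -1}]}}

```text
time: 14.1
ee_pos: [0.5359, -0.199, 0.2806]
eef_rot: [-0.013, -3.138, 0.002]
wrist_force: [-0.7, -0.3, -0.5]
gripper_width: 0.999
```

```bash
python3 - <<'E'
from h import *
snap('w10');pr()
E
```

```text
t 14.10 pos [ 0.5359 -0.199   0.2806] yaw_y 1.5626 zax [-0.0032 -0.0016 -1.    ] F [-0.7 -0.3 -0.5] w 0.999 q1,7 [-0.05  1.91]
t 14.15 pos [ 0.5353 -0.201   0.2807] yaw_y 1.5601 zax [-0.0032 -0.0026 -1.    ] F [-1.2 -1.7  0.2] w 1.004 q1,7 [-0.05  1.91]
```

View pics/w10.png

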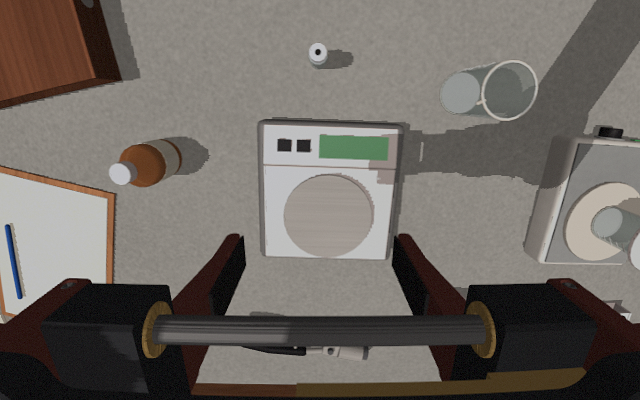

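```bash
python3 - <<'E'
from h import *
crop('pics/w10.png',250,110,410,270,5,'pics/w10c.png')
crop('pics/w10.png',100,120,220,200,6,'pics/w10d.png')
crop('pics/w10.png',280,30,380,80,6,'pics/w10e.png')
E
```

```text
(no output)
```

View pics/w10c.png

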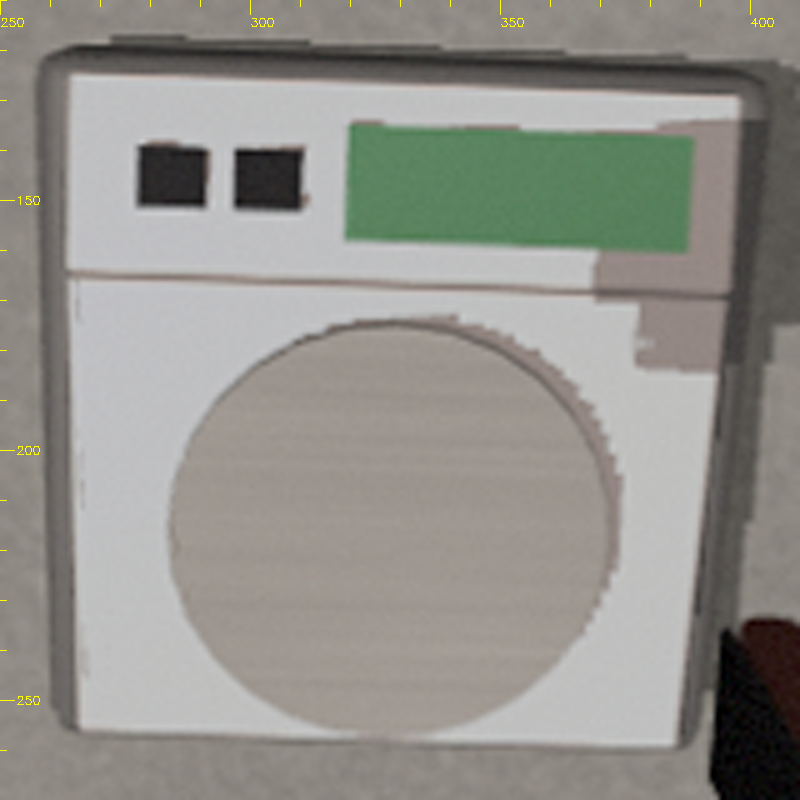

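View pics/w10d.png

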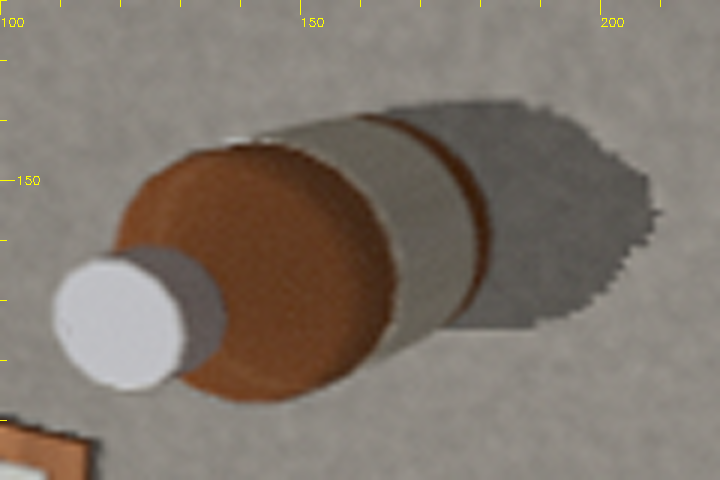

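View pics/w10e.png

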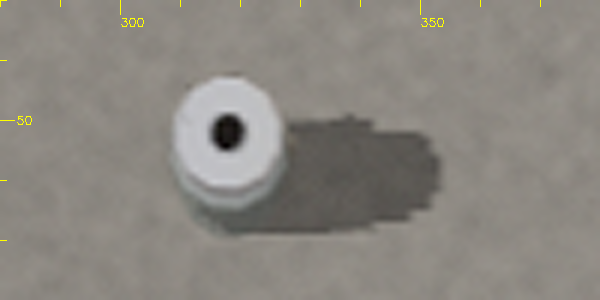

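```bash
python3 - <<'E'
from h import *
c=wc('w10')
print('pan',fitcirc(c,dict(l=250+168/5,r=250+612/5,t=110+321/5,b=110+738/5),.06,.06,[.6,-.187]))
print('bottlecap',onz(c,(100+119/6,120+323/6),.11), tri(c,(100+119/6,120+323/6),cam('top'),(488,202.75)))
print('vial',onz(c,(280+228/6,30+131/6),.075))
# balance yaw: line between body front, z~.058
A=onz(c,(250+70/5,110+272/5),.052);B=onz(c,(250+728/5,110+295/5),.052);print((B-A),np.arctan2(-(B-A)[0],(B-A)[1]))
pr()
E
```

```text
pan (array([ 0.6015, -0.1868]), array([-0.1,  0.1,  0.2, -0.2]))
bottlecap [ 0.52653851 -0.42739926  0.11      ] (array([ 0.52644651, -0.43067128,  0.10520209]), np.float64(0.0023046120109288183))
vial [ 0.39779202 -0.19847716  0.075     ]
[0.00739881 0.17236599 0.        ] -0.04289864396761166
t 14.15 pos [ 0.5353 -0.201   0.2807] yaw_y 1.5601 zax [-0.0032 -0.0026 -1.    ] F [-1.2 -1.7  0.2] w 1.004 q1,7 [-0.05  1.91]
```

>>> {"op": "move_arm", "data": {"deltas": [{"tx": 0.002, "ty": -0.03, "tz": 0, "rx": 0, "ry": 0, "rz": 0, "claw": -1}, {"tx": 0.002, "ty": -0.045, "tz": 0, "rx": 0, "ry": 0, "rz": 0, "claw": -1}, {"tx": 0.002, "ty": -0.045, "tz": 0, "rx": 0, "ry": 0, "rz": 0, "claw": -1}, {"tx": 0.002, "ty": -0.045, "tz": 0.01, "rx": 0, "ry": 0, "rz": 0, "claw": -1}, {"tx": 0.002, "ty": -0.04, "tz": 0.02, "rx": 0, "ry": 0, "rz": 0, "claw": -1}, {"tx": 0, "ty": -0.02, "tz": 0.03, "rx": 0, "ry": 0, "rz": 0, "claw": -1}, {"tx": 0, "ty": 0, "tz": 0.03, "rx": 0, "ry": 0, "rz": 0, "claw": -1}, {"tx": 0, "ty": 0, "tz": 0.02, "rx": 0, "ry": 0, "rz": 0, "claw": -1}, {"tx": 0, "ty": 0, "tz": 0, "rx": 0, "ry": 0, "rz": 0, "claw": -1}, {"tx": 0, "ty": 0, "tz": 0, "rx": 0, "ry": 0, "rz": 0, "claw": -1}]}}

```text
time: 15.15
ee_pos: [0.5287, -0.4174, 0.1714]
eef_rot: [-0.002, -3.14, -0.001]
wrist_force: [0.7, 0.0, 0.5]
gripper_width: 1.003
```

```bash
python3 - <<'E'
from h import *
snap('w11');pr()
E
```

```text
t 15.15 pos [ 0.5287 -0.4174  0.1714] yaw_y 1.5696 zax [-1.7e-03  9.0e-04 -1.0e+00] F [0.7 0.  0.5] w 1.003 q1,7 [0.3  2.34]
t 15.20 pos [ 0.5294 -0.4179  0.1726] yaw_y 1.5699 zax [ 2.e-04 -3.e-04 -1.e+00] F [ 0.4 -0.4  0.8] w 1.002 q1,7 [0.3  2.34]
```

View pics/w11.png

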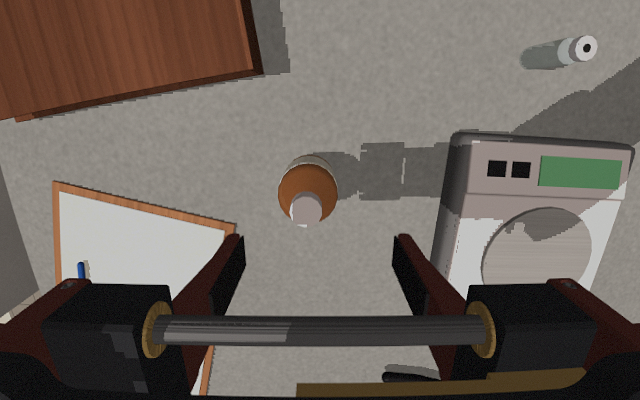

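```bash
python3 - <<'E'
from h import *
c=wc('w11')
crop('pics/w11.png',260,140,360,240,6,'pics/w11c.png')
print(fitcirc(c,dict(l=278,r=338,t=165),.065,.028,[.525,-.428]), onz(c,(306.5,209),.11))
E
```

```text
(array([ 0.5269, -0.4268]), array([-0.3,  0.3,  0. ])) [ 0.52457237 -0.42650826  0.11      ]
```

View pics/w11c.png

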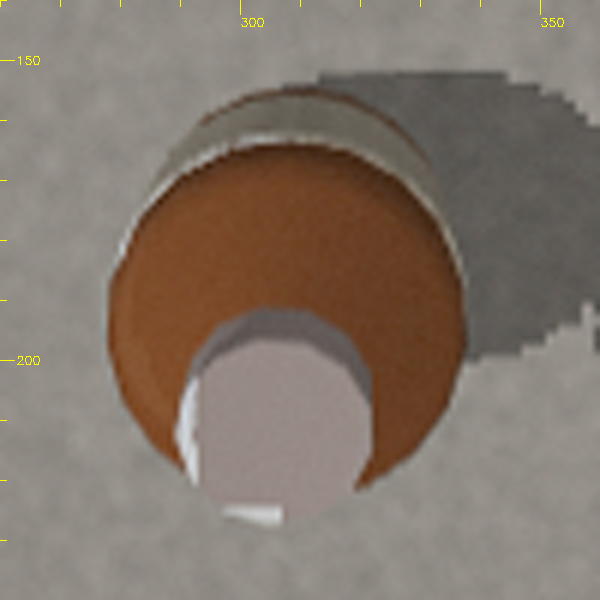

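>>> {"op": "move_arm", "data": {"deltas": [{"tx": 0.0035, "ty": -0.0085, "tz": 0, "rx": 0, "ry": 0, "rz": 0, "claw": -1}, {"tx": 0, "ty": 0, "tz": 0.02, "rx": 0, "ry": 0, "rz": 0, "claw": -1}, {"tx": 0, "ty": 0, "tz": 0.03, "rx": 0, "ry": 0, "rz": 0, "claw": -1}, {"tx": 0, "ty": 0, "tz": 0.03, "rx": 0, "ry": 0, "rz": 0, "claw": -1}, {"tx": 0, "ty": 0, "tz": 0.025, "rx": 0, "ry": 0, "rz": 0, "claw": -1}, {"tx": 0, "ty": 0, "tz": 0.015, "rx": 0, "ry": 0, "rz": 0, "claw": -1}, {"tx": 0, "ty": 0, "tz": 0.008, "rx": 0, "ry": 0, "rz": 0, "claw": -1}, {"tx": 0, "ty": 0, "tz": 0, "rx": 0, "ry": 0, "rz": 0, "claw": -1}, {"tx": 0, "ty": 0, "tz": 0, "rx": 0, "ry": 0, "rz": 0, "claw": -1}]}}

```text
time: 16.1
ee_pos: [0.5267, -0.4269, 0.0452]
eef_rot: [0.001, 3.14, -0.002]
wrist_force: [0.6, 1.3, 1.2]
gripper_width: 1.0
```

```bash
python3 - <<'E'
from h import *
snap('w12');pr()
E
```

```text
t 16.10 pos [ 0.5267 -0.4269  0.0452] yaw_y 1.5699 zax [ 0.0015 -0.0012 -1.    ] F [0.6 1.3 1.2] w 1.000 q1,7 [0.35 2.41]
t 16.15 pos [ 0.5268 -0.4269  0.0454] yaw_y 1.5699 zax [ 0.0018 -0.0014 -1.    ] F [ 0.   0.4 -0.6] w 0.999 q1,7 [0.35 2.41]
```

View pics/w12.png

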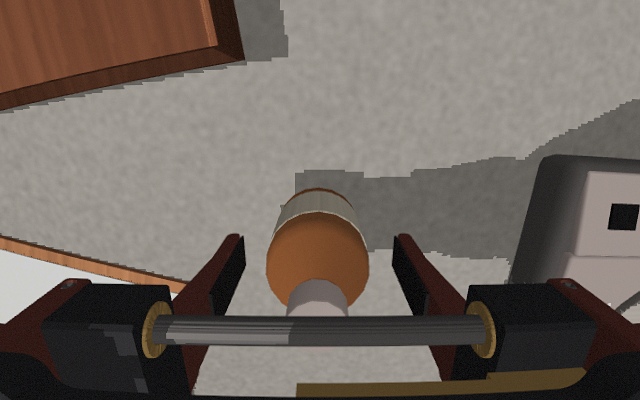

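>>> {"op": "move_arm", "data": {"deltas": [{"tx": 0.0005, "ty": 0, "tz": 0.006, "rx": 0, "ry": 0, "rz": 0, "claw": -1}, {"tx": 0, "ty": 0, "tz": 0.003, "rx": 0, "ry": 0, "rz": 0, "claw": -1}, {"tx": 0, "ty": 0, "tz": 0, "rx": 0, "ry": 0, "rz": 0, "claw": 0}, {"tx": 0, "ty": 0, "tz": 0, "rx": 0, "ry": 0, "rz": 0, "claw": 1}, {"tx": 0, "ty": 0, "tz": 0, "rx": 0, "ry": 0, "rz": 0, "claw": 1}, {"tx": 0, "ty": 0, "tz": 0, "rx": 0, "ry": 0, "rz": 0, "claw": 1}, {"tx": 0, "ty": 0, "tz": 0, "rx": 0, "ry": 0, "rz": 0, "claw": 1}, {"tx": 0, "ty": 0, "tz": 0, "rx": 0, "ry": 0, "rz": 0, "claw": 1}, {"tx": 0, "ty": 0, "tz": 0, "rx": 0, "ry": 0, "rz": 0, "claw": 1}], "force": 35}}

```text
time: 17.05
ee_pos: [0.5256, -0.4265, 0.0351]
eef_rot: [0.002, 3.141, -0.001]
wrist_force: [-0.2, -1.1, 0.6]
gripper_width: 0.627
```

>>> {"op": "move_arm", "data": {"deltas": [{"tx": 0, "ty": 0, "tz": -0.01, "rx": 0, "ry": 0, "rz": 0, "claw": 1}, {"tx": 0, "ty": 0, "tz": -0.02, "rx": 0, "ry": 0, "rz": 0, "claw": 1}, {"tx": 0, "ty": 0, "tz": -0.03, "rx": 0, "ry": 0, "rz": 0, "claw": 1}, {"tx": 0, "ty": 0, "tz": -0.03, "rx": 0, "ry": 0, "rz": 0, "claw": 1}, {"tx": 0, "ty": 0, "tz": -0.02, "rx": 0, "ry": 0, "rz": 0, "claw": 1}, {"tx": 0, "ty": 0, "tz": -0.01, "rx": 0, "ry": 0, "rz": 0, "claw": 1}]}}

```text
time: 17.65
ee_pos: [0.5261, -0.4265, 0.1574]
eef_rot: [0.001, 3.139, -0.002]
wrist_force: [0.0, -0.0, -2.5]
gripper_width: 0.632
```

>>> {"op": "move_arm", "data": {"deltas": [{"tx": -0.004, "ty": 0.02, "tz": 0, "rx": 0, "ry": 0, "rz": 0, "claw": 1}, {"tx": -0.008, "ty": 0.035, "tz": 0, "rx": 0, "ry": 0, "rz": 0, "claw": 1}, {"tx": -0.008, "ty": 0.04, "tz": 0, "rx": 0, "ry": 0, "rz": 0, "claw": 1}, {"tx": -0.008, "ty": 0.04, "tz": 0, "rx": 0, "ry": 0, "rz": 0, "claw": 1}, {"tx": -0.008, "ty": 0.04, "tz": 0, "rx": 0, "ry": 0, "rz": 0, "claw": 1}, {"tx": -0.008, "ty": 0.04, "tz": 0, "rx": 0, "ry": 0, "rz": 0, "claw": 1}, {"tx": -0.008, "ty": 0.04, "tz": 0, "rx": 0, "ry": 0, "rz": 0, "claw": 1}, {"tx": -0.008, "ty": 0.04, "tz": 0, "rx": 0, "ry": 0, "rz": 0, "claw": 1}, {"tx": -0.008, "ty": 0.04, "tz": 0, "rx": 0, "ry": 0, "rz": 0, "claw": 1}, {"tx": -0.006, "ty": 0.04, "tz": 0, "rx": 0, "ry": 0, "rz": 0, "claw": 1}]}}

```text
time: 18.65
ee_pos: [0.5994, -0.0492, 0.1544]
eef_rot: [-0.001, -3.14, -0.0]
wrist_force: [0.7, -0.1, -2.1]
gripper_width: 0.636
```

>>> {"op": "move_arm", "data": {"deltas": [{"tx": -0.004, "ty": 0.03, "tz": 0, "rx": 0, "ry": 0, "rz": 0, "claw": 1}, {"tx": -0.002, "ty": 0.025, "tz": 0, "rx": 0, "ry": 0, "rz": 0, "claw": 1}, {"tx": 0, "ty": 0.015, "tz": 0, "rx": 0, "ry": 0, "rz": 0, "claw": 1}, {"tx": 0, "ty": 0, "tz": 0, "rx": 0, "ry": 0, "rz": 0, "claw": 1}, {"tx": 0, "ty": 0, "tz": 0, "rx": 0, "ry": 0, "rz": 0, "claw": 1}]}}

```text
time: 19.15
ee_pos: [0.6055, 0.0174, 0.1547]
eef_rot: [-0.003, -3.141, 0.002]
wrist_force: [0.4, -1.2, -2.0]
gripper_width: 0.625
```

```bash
python3 - <<'E'
from h import *
snap('w13');pr()
im=grab_frame('side'); cv2.imwrite('pics/s13.png',im[:,:,::-1])
E
```

```text
t 19.15 pos [0.6055 0.0174 0.1547] yaw_y 1.5691 zax [-7.e-04 -1.e-03 -1.e+00] F [ 0.4 -1.2 -2. ] w 0.625 q1,7 [-0.39  1.6 ]
t 19.20 pos [0.6056 0.0167 0.1549] yaw_y 1.5678 zax [-4.0e-04 -1.1e-03 -1.0e+00] F [ 0.8 -0.7 -2.1] w 0.629 q1,7 [-0.39  1.6 ]
```

View pics/w13.png

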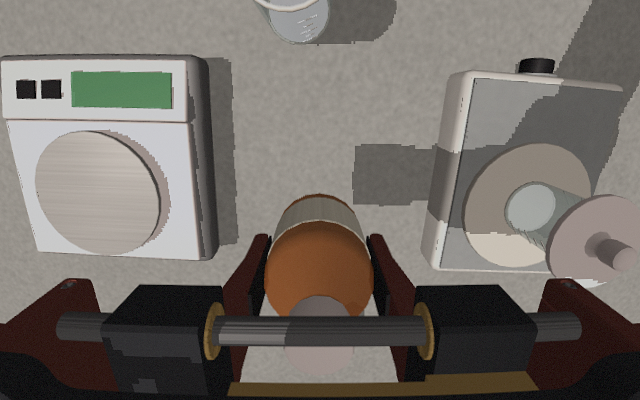

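View pics/s13.png

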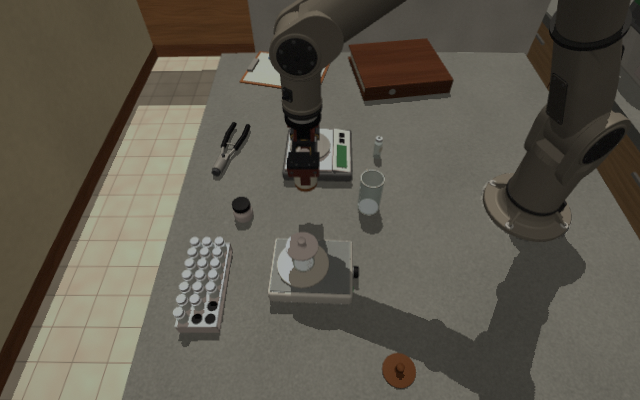

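>>> {"op": "move_arm", "data": {"deltas": [{"tx": 0, "ty": 0.003, "tz": 0.015, "rx": 0, "ry": 0, "rz": 0, "claw": 1}, {"tx": 0, "ty": 0, "tz": 0.03, "rx": 0, "ry": 0, "rz": 0, "claw": 1}, {"tx": 0, "ty": 0, "tz": 0.03, "rx": 0, "ry": 0, "rz": 0, "claw": 1}, {"tx": 0, "ty": 0, "tz": 0.02, "rx": 0, "ry": 0, "rz": 0, "claw": 1}, {"tx": 0, "ty": 0, "tz": 0.012, "rx": 0, "ry": 0, "rz": 0, "claw": 1}, {"tx": 0, "ty": 0, "tz": 0.007, "rx": 0, "ry": 0, "rz": 0, "claw": 1}, {"tx": 0, "ty": 0, "tz": 0.002, "rx": 0, "ry": 0, "rz": 0, "claw": 1}, {"tx": 0, "ty": 0, "tz": 0, "rx": 0, "ry": 0, "rz": 0, "claw": 1}, {"tx": 0, "ty": 0, "tz": 0, "rx": 0, "ry": 0, "rz": 0, "claw": 1}]}}

```text
time: 20.15
ee_pos: [0.6067, 0.0218, 0.0399]
eef_rot: [0.002, 3.14, 0.0]
wrist_force: [0.1, 0.7, -2.6]
gripper_width: 0.629
```

>>> {"op": "move_arm", "data": {"deltas": [{"tx": 0, "ty": 0, "tz": 0.002, "rx": 0, "ry": 0, "rz": 0, "claw": 1}, {"tx": 0, "ty": 0, "tz": 0.001, "rx": 0, "ry": 0, "rz": 0, "claw": 1}, {"tx": 0, "ty": 0, "tz": 0.001, "rx": 0, "ry": 0, "rz": 0, "claw": 1}, {"tx": 0, "ty": 0, "tz": 0, "rx": 0, "ry": 0, "rz": 0, "claw": 1}]}}

```text
time: 20.55
ee_pos: [0.6061, 0.0219, 0.0351]
eef_rot: [0.001, 3.141, 0.0]
wrist_force: [0.4, 0.1, -1.4]
gripper_width: 0.63
```

>>> {"op": "move_arm", "data": {"deltas": [{"tx": 0, "ty": 0, "tz": 0.001, "rx": 0, "ry": 0, "rz": 0, "claw": 1}, {"tx": 0, "ty": 0, "tz": 0, "rx": 0, "ry": 0, "rz": 0, "claw": 1}]}}

```text
time: 20.75
ee_pos: [0.6061, 0.0219, 0.035]
eef_rot: [0.002, 3.141, 0.001]
wrist_force: [-4.0, 0.2, 8.4]
gripper_width: 0.63
```

Contact. Release and rise.

>>> {"op": "move_arm", "data": {"deltas": [{"tx": 0, "ty": 0, "tz": -0.0005, "rx": 0, "ry": 0, "rz": 0, "claw": 0}, {"tx": 0, "ty": 0, "tz": 0, "rx": 0, "ry": 0, "rz": 0, "claw": -1}, {"tx": 0, "ty": 0, "tz": 0, "rx": 0, "ry": 0, "rz": 0, "claw": -1}, {"tx": 0, "ty": 0, "tz": 0, "rx": 0, "ry": 0, "rz": 0, "claw": -1}, {"tx": 0, "ty": 0, "tz": 0, "rx": 0, "ry": 0, "rz": 0, "claw": -1}, {"tx": 0, "ty": 0, "tz": -0.02, "rx": 0, "ry": 0, "rz": 0, "claw": -1}, {"tx": 0, "ty": 0, "tz": -0.04, "rx": 0, "ry": 0, "rz": 0, "claw": -1}, {"tx": 0, "ty": 0, "tz": -0.045, "rx": 0, "ry": 0, "rz": 0, "claw": -1}, {"tx": 0, "ty": 0, "tz": -0.045, "rx": 0, "ry": 0, "rz": 0, "claw": -1}, {"tx": 0, "ty": 0, "tz": -0.03, "rx": 0, "ry": 0, "rz": 0, "claw": -1}]}}

```text
time: 21.75
ee_pos: [0.6069, 0.0216, 0.2178]
eef_rot: [0.002, 3.138, 0.001]
wrist_force: [-0.0, 0.3, -0.0]
gripper_width: 1.001
```

```bash
python3 - <<'E'
from h import *
snap('w14');pr()
E
```

```text
t 21.75 pos [0.6069 0.0216 0.2178] yaw_y 1.5696 zax [ 3.5e-03  5.0e-04 -1.0e+00] F [-0.   0.3 -0. ] w 1.001 q1,7 [-0.42  1.57]
t 21.80 pos [0.6092 0.0216 0.2221] yaw_y 1.5694 zax [ 0.0096  0.0017 -1.    ] F [2.  0.8 2.4] w 1.003 q1,7 [-0.42  1.57]
```

View pics/w14.png

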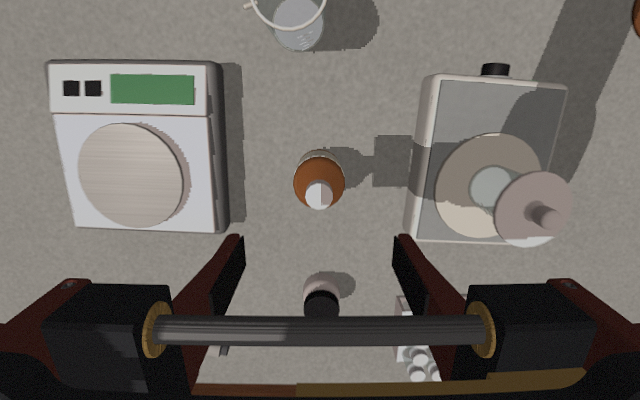

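>>> {"op": "move_arm", "data": {"deltas": [{"tx": 0.01, "ty": -0.02, "tz": 0, "rx": 0, "ry": 0, "rz": 0, "claw": -1}, {"tx": 0.025, "ty": -0.035, "tz": 0, "rx": 0, "ry": 0, "rz": 0, "claw": -1}, {"tx": 0.03, "ty": -0.038, "tz": 0, "rx": 0, "ry": 0, "rz": 0, "claw": -1}, {"tx": 0.03, "ty": -0.038, "tz": 0, "rx": 0, "ry": 0, "rz": 0, "claw": -1}, {"tx": 0.03, "ty": -0.038, "tz": 0, "rx": 0, "ry": 0, "rz": 0, "claw": -1}, {"tx": 0.03, "ty": -0.035, "tz": 0, "rx": 0, "ry": 0, "rz": 0, "claw": -0.5}, {"tx": 0.02, "ty": -0.016, "tz": 0, "rx": 0, "ry": 0, "rz": 0, "claw": -0.5}, {"tx": 0, "ty": 0, "tz": 0, "rx": 0, "ry": 0, "rz": 0, "claw": -0.5}, {"tx": 0, "ty": 0, "tz": 0, "rx": 0, "ry": 0, "rz": 0, "claw": -0.5}]}}

```text
time: 22.7
ee_pos: [0.4308, -0.198, 0.2144]
eef_rot: [0.003, 3.141, 0.001]
wrist_force: [0.3, 0.4, -0.0]
gripper_width: 0.753
```

```bash
python3 - <<'E'
from h import *
snap('w15');pr()
E
```

```text
t 22.70 pos [ 0.4308 -0.198   0.2144] yaw_y 1.5691 zax [ 6.e-04  4.e-04 -1.e+00] F [ 0.3  0.4 -0. ] w 0.753 q1,7 [-0.13  1.97]
t 22.75 pos [ 0.4315 -0.1973  0.2144] yaw_y 1.5708 zax [ 5.e-04  2.e-04 -1.e+00] F [ 0.5  0.5 -0.7] w 0.753 q1,7 [-0.13  1.97]
```

View pics/w15.png

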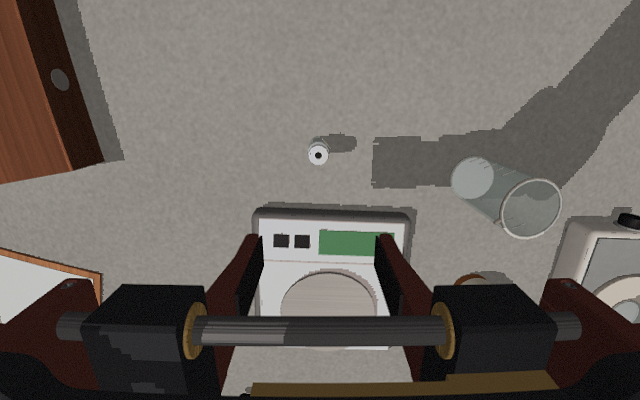

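```bash
python3 - <<'E'
from h import *
c=wc('w15')
print(onz(c,(318.5,155.3),.075))
E
```

```text
[ 0.39829694 -0.19762041  0.075     ]
```

>>> {"op": "move_arm", "data": {"deltas": [{"tx": 0.025, "ty": 0, "tz": 0.01, "rx": 0, "ry": 0, "rz": 0, "claw": -0.5}, {"tx": 0.008, "ty": 0, "tz": 0.025, "rx": 0, "ry": 0, "rz": 0, "claw": -0.5}, {"tx": 0, "ty": 0, "tz": 0.03, "rx": 0, "ry": 0, "rz": 0, "claw": -0.5}, {"tx": 0, "ty": 0, "tz": 0.03, "rx": 0, "ry": 0, "rz": 0, "claw": -0.5}, {"tx": 0, "ty": 0, "tz": 0.03, "rx": 0, "ry": 0, "rz": 0, "claw": -0.5}, {"tx": 0, "ty": 0, "tz": 0.03, "rx": 0, "ry": 0, "rz": 0, "claw": -0.5}, {"tx": 0, "ty": 0, "tz": 0.02, "rx": 0, "ry": 0, "rz": 0, "claw": -0.5}, {"tx": 0, "ty": 0, "tz": 0.01, "rx": 0, "ry": 0, "rz": 0, "claw": -0.5}, {"tx": 0, "ty": 0, "tz": 0, "rx": 0, "ry": 0, "rz": 0, "claw": -0.5}, {"tx": 0, "ty": 0, "tz": 0, "rx": 0, "ry": 0, "rz": 0, "claw": -0.5}]}}

```text
time: 23.75
ee_pos: [0.3986, -0.1978, 0.0298]
eef_rot: [-0.0, 3.141, -0.0]
wrist_force: [-0.8, -0.1, -0.4]
gripper_width: 0.749
```

```bash
python3 - <<'E'
from h import *
snap('w16');pr()
E
```

```text
t 23.75 pos [ 0.3986 -0.1978  0.0298] yaw_y 1.5708 zax [ 6.e-04 -1.e-04 -1.e+00] F [-0.8 -0.1 -0.4] w 0.749 q1,7 [0.02 2.21]
t 23.80 pos [ 0.3987 -0.198   0.0302] yaw_y 1.5706 zax [ 1.5e-03 -3.0e-04 -1.0e+00] F [ 0.9  0.2 -0.4] w 0.748 q1,7 [0.02 2.21]
```

View pics/w16.png

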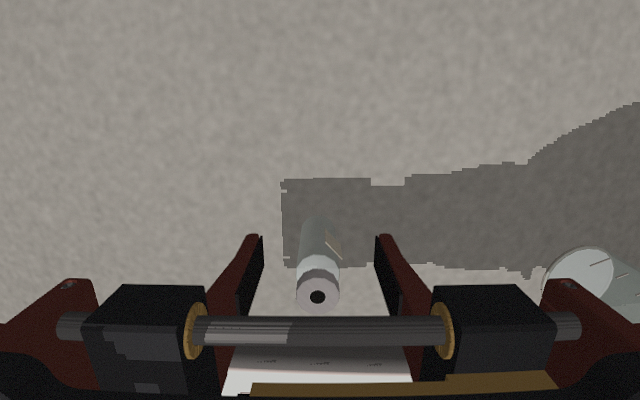

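```bash
python3 - <<'E'
from h import *
print(onz(wc('w16'),(317.5,296.5),.075))
E
```

```text
[ 0.39827589 -0.19807559  0.075     ]
```

>>> {"op": "move_arm", "data": {"deltas": [{"tx": 0, "ty": 0, "tz": 0.008, "rx": 0, "ry": 0, "rz": 0, "claw": -0.5}, {"tx": 0, "ty": 0, "tz": 0.004, "rx": 0, "ry": 0, "rz": 0, "claw": -0.5}, {"tx": 0, "ty": 0, "tz": 0, "rx": 0, "ry": 0, "rz": 0, "claw": 0.3}, {"tx": 0, "ty": 0, "tz": 0, "rx": 0, "ry": 0, "rz": 0, "claw": 1}, {"tx": 0, "ty": 0, "tz": 0, "rx": 0, "ry": 0, "rz": 0, "claw": 1}, {"tx": 0, "ty": 0, "tz": 0, "rx": 0, "ry": 0, "rz": 0, "claw": 1}, {"tx": 0, "ty": 0, "tz": 0, "rx": 0, "ry": 0, "rz": 0, "claw": 1}, {"tx": 0, "ty": 0, "tz": 0, "rx": 0, "ry": 0, "rz": 0, "claw": 1}, {"tx": 0, "ty": 0, "tz": 0, "rx": 0, "ry": 0, "rz": 0, "claw": 1}, {"tx": 0, "ty": 0, "tz": 0, "rx": 0, "ry": 0, "rz": 0, "claw": 1}], "force": 14}}

```text
time: 24.8
ee_pos: [0.3978, -0.198, 0.0175]
eef_rot: [0.001, 3.142, 0.0]
wrist_force: [-0.6, 0.6, 1.3]
gripper_width: 0.257
```

>>> {"op": "move_arm", "data": {"deltas": [{"tx": 0, "ty": 0, "tz": -0.01, "rx": 0, "ry": 0, "rz": 0, "claw": 1}, {"tx": 0, "ty": 0, "tz": -0.03, "rx": 0, "ry": 0, "rz": 0, "claw": 1}, {"tx": 0, "ty": 0, "tz": -0.035, "rx": 0, "ry": 0, "rz": 0, "claw": 1}, {"tx": 0, "ty": 0, "tz": -0.025, "rx": 0, "ry": 0, "rz": 0, "claw": 1}, {"tx": -0.02, "ty": 0, "tz": 0, "rx": 0, "ry": 0, "rz": 0, "claw": 1}, {"tx": -0.035, "ty": 0.003, "tz": 0, "rx": 0, "ry": 0, "rz": 0, "claw": 1}, {"tx": -0.04, "ty": 0.003, "tz": 0, "rx": 0, "ry": 0, "rz": 0, "claw": 1}, {"tx": -0.04, "ty": 0.003, "tz": 0, "rx": 0, "ry": 0, "rz": 0, "claw": 1}, {"tx": -0.04, "ty": 0.002, "tz": 0, "rx": 0, "ry": 0, "rz": 0, "claw": 1}, {"tx": -0.027, "ty": 0, "tz": 0, "rx": 0, "ry": 0, "rz": 0, "claw": 1}]}}

```text
time: 25.8
ee_pos: [0.6024, -0.1861, 0.118]
eef_rot: [-0.002, 3.141, -0.0]
wrist_force: [-0.1, 0.1, -0.6]
gripper_width: 0.256
```

>>> {"op": "move_arm", "data": {"deltas": [{"tx": 0, "ty": 0, "tz": 0, "rx": 0, "ry": 0, "rz": 0, "claw": 1}, {"tx": 0, "ty": 0, "tz": 0, "rx": 0, "ry": 0, "rz": 0, "claw": 1}, {"tx": 0, "ty": 0, "tz": 0, "rx": 0, "ry": 0, "rz": 0, "claw": 1}]}}

```text
time: 26.1
ee_pos: [0.5982, -0.1876, 0.1176]
eef_rot: [-0.003, -3.14, -0.0]
wrist_force: [-0.6, 0.8, -0.4]
gripper_width: 0.259
```

```bash
python3 - <<'E'
from h import *
snap('w17');pr()
crop('pics/w17.png',220,100,420,320,3,'pics/w17c.png')
E
```

```text
t 26.10 pos [ 0.5982 -0.1876  0.1176] yaw_y 1.5688 zax [-0.0013  0.     -1.    ] F [-0.6  0.8 -0.4] w 0.259 q1,7 [-0.11  2.02]
t 26.15 pos [ 0.5983 -0.1876  0.1176] yaw_y 1.5687 zax [-9.e-04  1.e-04 -1.e+00] F [-0.4 -0.1 -0.6] w 0.260 q1,7 [-0.11  2.02]
```

View pics/w17c.png

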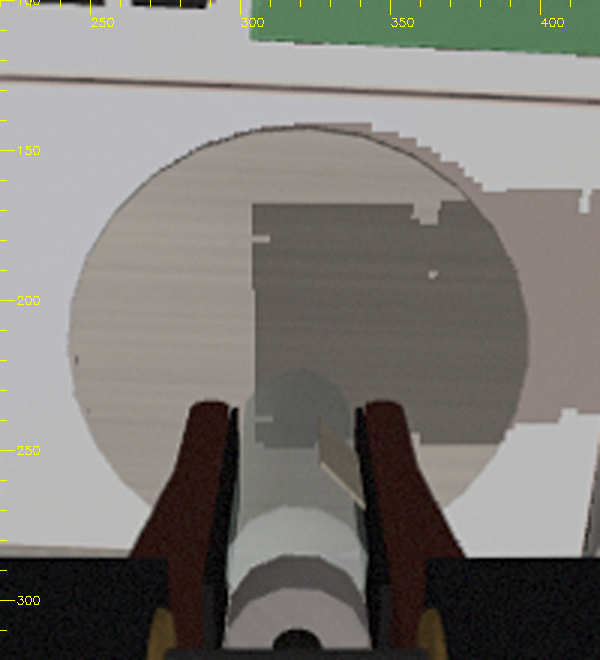

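```bash
python3 - <<'E'
from h import *
c=wc('w17')
print('pan',fitcirc(c,dict(l=220+67/3,r=220+528/3,t=100+127/3),.06,.06,[.6,-.187]))
print('vial base',onz(c,(220+298/3,100+410/3),.10),fitcirc(c,dict(l=220+243/3,r=220+354/3,t=100+370/3),.10,.0115,[.6,-.187]))
E
```

```text
pan (array([ 0.6019, -0.1869]), array([-0.3,  0.3,  0. ]))
vial base [ 0.59738585 -0.1868496   0.1       ] (array([ 0.5995, -0.1867]), array([ 0.8, -0.8, -0. ]))
```

>>> {"op": "move_arm", "data": {"deltas": [{"tx": -0.002, "ty": 0, "tz": 0.01, "rx": 0, "ry": 0, "rz": 0, "claw": 1}, {"tx": 0, "ty": 0, "tz": 0.01, "rx": 0, "ry": 0, "rz": 0, "claw": 1}, {"tx": 0, "ty": 0, "tz": 0.008, "rx": 0, "ry": 0, "rz": 0, "claw": 1}, {"tx": 0, "ty": 0, "tz": 0.005, "rx": 0, "ry": 0, "rz": 0, "claw": 1}, {"tx": 0, "ty": 0, "tz": 0.002, "rx": 0, "ry": 0, "rz": 0, "claw": 1}, {"tx": 0, "ty": 0, "tz": 0, "rx": 0, "ry": 0, "rz": 0, "claw": 1}, {"tx": 0, "ty": 0, "tz": 0, "rx": 0, "ry": 0, "rz": 0, "claw": 1}, {"tx": 0, "ty": 0, "tz": 0, "rx": 0, "ry": 0, "rz": 0, "claw": 1}]}}

```text
time: 26.95
ee_pos: [0.602, -0.1873, 0.0828]
eef_rot: [0.001, 3.141, -0.0]
wrist_force: [0.3, -1.3, 1.0]
gripper_width: 0.258
```

>>> {"op": "move_arm", "data": {"deltas": [{"tx": 0, "ty": 0, "tz": 0.001, "rx": 0, "ry": 0, "rz": 0, "claw": 1}, {"tx": 0, "ty": 0, "tz": 0.001, "rx": 0, "ry": 0, "rz": 0, "claw": 1}, {"tx": 0, "ty": 0, "tz": 0.001, "rx": 0, "ry": 0, "rz": 0, "claw": 1}, {"tx": 0, "ty": 0, "tz": 0.0005, "rx": 0, "ry": 0, "rz": 0, "claw": 1}, {"tx": 0, "ty": 0, "tz": 0, "rx": 0, "ry": 0, "rz": 0, "claw": 1}, {"tx": 0, "ty": 0, "tz": 0, "rx": 0, "ry": 0, "rz": 0, "claw": 1}]}}

```text
time: 27.55
ee_pos: [0.6017, -0.1872, 0.0789]
eef_rot: [-0.001, -3.142, -0.0]
wrist_force: [0.2, -0.2, 0.4]
gripper_width: 0.26
```

>>> {"op": "move_arm", "data": {"deltas": [{"tx": 0, "ty": 0, "tz": 0.0005, "rx": 0, "ry": 0, "rz": 0, "claw": 1}, {"tx": 0, "ty": 0, "tz": 0.0005, "rx": 0, "ry": 0, "rz": 0, "claw": 1}, {"tx": 0, "ty": 0, "tz": 0, "rx": 0, "ry": 0, "rz": 0, "claw": 1}, {"tx": 0, "ty": 0, "tz": 0, "rx": 0, "ry": 0, "rz": 0, "claw": 1}]}}

```text
time: 27.95
ee_pos: [0.6017, -0.1871, 0.0779]
eef_rot: [-0.001, -3.142, -0.0]
wrist_force: [0.2, -0.4, -1.4]
gripper_width: 0.258
```

>>> {"op": "move_arm", "data": {"deltas": [{"tx": 0, "ty": 0, "tz": 0.0005, "rx": 0, "ry": 0, "rz": 0, "claw": 1}, {"tx": 0, "ty": 0, "tz": 0, "rx": 0, "ry": 0, "rz": 0, "claw": 1}, {"tx": 0, "ty": 0, "tz": 0, "rx": 0, "ry": 0, "rz": 0, "claw": 1}]}}

```text
time: 28.25
ee_pos: [0.6018, -0.1872, 0.0776]
eef_rot: [0.001, 3.141, 0.0]
wrist_force: [0.1, 0.2, 1.6]
gripper_width: 0.257
```

>>> {"op": "move_arm", "data": {"deltas": [{"tx": 0, "ty": 0, "tz": 0.0004, "rx": 0, "ry": 0, "rz": 0, "claw": 1}, {"tx": 0, "ty": 0, "tz": 0, "rx": 0, "ry": 0, "rz": 0, "claw": 1}]}}

```text
time: 28.45
ee_pos: [0.6019, -0.1872, 0.0775]
eef_rot: [0.001, 3.141, 0.0]
wrist_force: [-2.0, -0.4, 4.9]
gripper_width: 0.259
```

Contact at about 5 N. Release gently and rise.

>>> {"op": "move_arm", "data": {"deltas": [{"tx": 0, "ty": 0, "tz": -0.0003, "rx": 0, "ry": 0, "rz": 0, "claw": 0.4}, {"tx": 0, "ty": 0, "tz": 0, "rx": 0, "ry": 0, "rz": 0, "claw": 0}, {"tx": 0, "ty": 0, "tz": 0, "rx": 0, "ry": 0, "rz": 0, "claw": -0.3}, {"tx": 0, "ty": 0, "tz": 0, "rx": 0, "ry": 0, "rz": 0, "claw": -0.3}, {"tx": 0, "ty": 0, "tz": 0, "rx": 0, "ry": 0, "rz": 0, "claw": -0.3}, {"tx": 0, "ty": 0, "tz": -0.015, "rx": 0, "ry": 0, "rz": 0, "claw": -0.3}, {"tx": 0, "ty": 0, "tz": -0.035, "rx": 0, "ry": 0, "rz": 0, "claw": -0.3}, {"tx": 0, "ty": 0, "tz": -0.04, "rx": 0, "ry": 0, "rz": 0, "claw": -0.3}, {"tx": 0, "ty": 0, "tz": -0.04, "rx": 0, "ry": 0, "rz": 0, "claw": -0.3}, {"tx": 0, "ty": 0, "tz": -0.03, "rx": 0, "ry": 0, "rz": 0, "claw": -0.3}]}}

```text
time: 29.45
ee_pos: [0.6023, -0.1878, 0.2413]
eef_rot: [0.002, 3.138, -0.001]
wrist_force: [-0.8, 0.5, -0.2]
gripper_width: 0.649
```

>>> {"op": "move_arm", "data": {"deltas": [{"tx": 0.03, "ty": 0, "tz": -0.02, "rx": 0, "ry": 0, "rz": 0, "claw": -0.3}, {"tx": 0.03, "ty": 0, "tz": -0.02, "rx": 0, "ry": 0, "rz": 0, "claw": -0.3}, {"tx": 0.03, "ty": -0.03, "tz": 0, "rx": 0, "ry": 0, "rz": 0, "claw": -0.3}, {"tx": 0, "ty": -0.04, "tz": 0, "rx": 0, "ry": 0, "rz": 0, "claw": -0.3}, {"tx": 0, "ty": -0.04, "tz": 0, "rx": 0, "ry": 0, "rz": 0, "claw": -0.3}, {"tx": 0, "ty": -0.04, "tz": 0, "rx": 0, "ry": 0, "rz": 0, "claw": -0.3}, {"tx": 0, "ty": -0.04, "tz": 0, "rx": 0, "ry": 0, "rz": 0, "claw": -0.3}, {"tx": 0, "ty": -0.02, "tz": 0, "rx": 0, "ry": 0, "rz": 0, "claw": -0.3}, {"tx": 0, "ty": 0, "tz": 0, "rx": 0, "ry": 0, "rz": 0, "claw": -0.3}]}}

```text
time: 30.35
ee_pos: [0.5098, -0.4009, 0.2784]
eef_rot: [-0.01, -3.141, 0.004]
wrist_force: [-0.4, -0.6, -1.6]
gripper_width: 0.653
```

```bash
python3 - <<'E'
from h import *
snap('w18')
for n in('side','top'):
    im=grab_frame(n); cv2.imwrite(f'pics/{n}18.png',im[:,:,::-1])
pr()
crop('pics/top18.png',200,100,440,270,3,'pics/t18c.png')
crop('pics/side18.png',230,120,390,310,4,'pics/s18c.png')
E
```

```text
t 30.35 pos [ 0.5098 -0.4009  0.2784] yaw_y 1.5646 zax [-1.0e-04 -2.5e-03 -1.0e+00] F [-0.4 -0.6 -1.6] w 0.653 q1,7 [0.16 2.35]
t 30.50 pos [ 0.512  -0.3958  0.2777] yaw_y 1.571 zax [ 5.e-04  8.e-04 -1.e+00] F [-0.4  0.3 -0.3] w 0.652 q1,7 [0.15 2.35]
```

View pics/t18c.png

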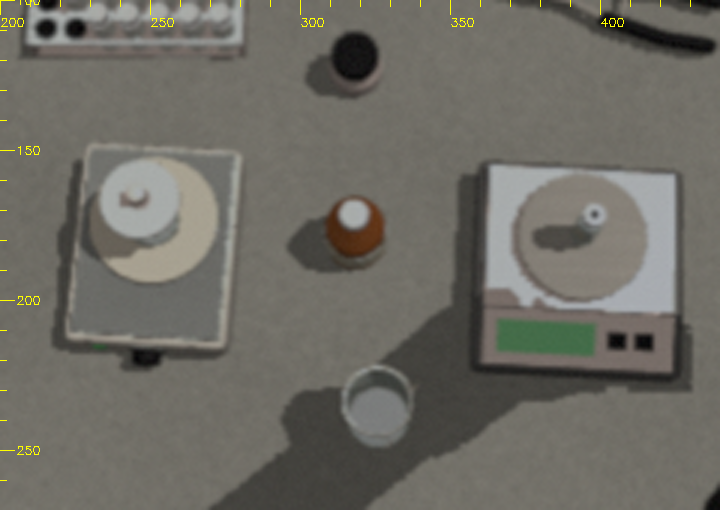

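View pics/s18c.png

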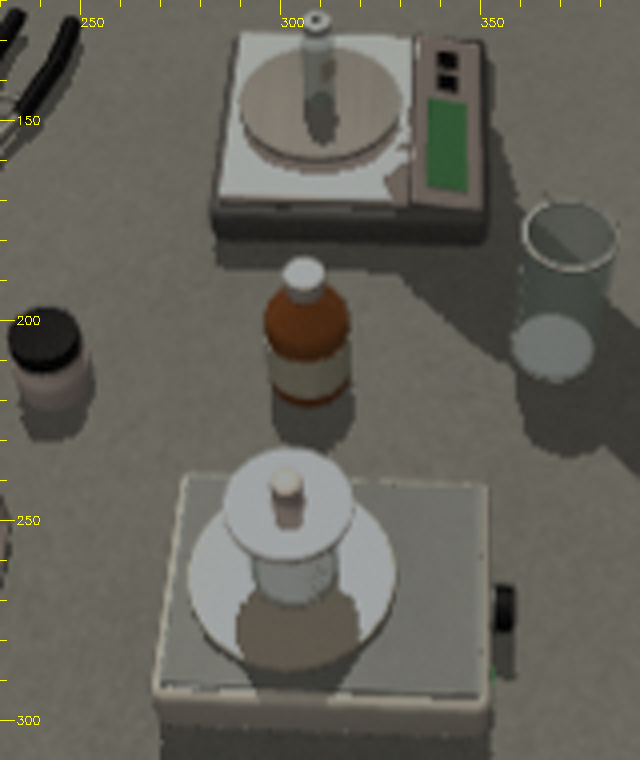

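View pics/w18.png

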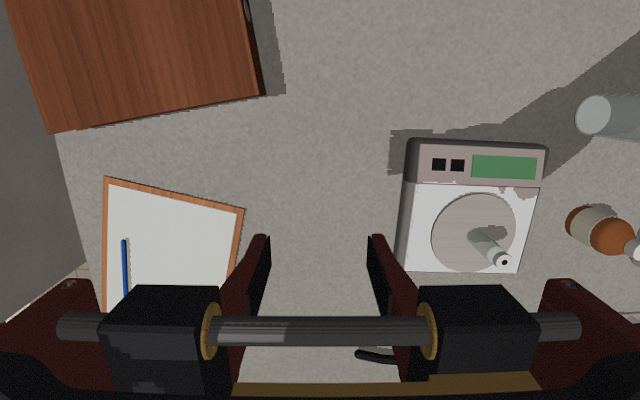

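```bash
python3 - <<'E'
from h import *
t=cam('top');s=cam('side')
T=lambda x,y:(200+x/3,100+y/3); S=lambda x,y:(230+x/4,120+y/4)
print('vial',onz(t,T(594,214),.135),onz(s,S(317,20),.135),tri(t,T(594,214),s,S(317,20)))
print('cover',onz(t,T(140,198.5),.14),onz(s,S(288.5,503),.14))
print('bottle',onz(t,T(354,214),.11),onz(s,S(304,270),.11))
print('plate',onz(t,(251.2,173.2),.065),'pan',onz(t,(393.25,179),.06))
print('tall',onz(t,T(377,404),.12),'jar',onz(t,T(355,56),.055))
E
```

```text
vial [ 0.60043658 -0.18842086  0.135     ] [ 0.59933807 -0.18605432  0.135     ] (array([ 0.60013519, -0.18850351,  0.13326138]), np.float64(0.001511058465174834))
cover [0.60942602 0.20392246 0.14      ] [0.60881027 0.20813967 0.14      ]
bottle [0.60504758 0.01949339 0.11      ] [0.60523778 0.02058044 0.11      ]
plate [0.61015515 0.20426716 0.065     ] pan [ 0.59851734 -0.18639604  0.06      ]
tall [ 0.43597332 -0.00254128  0.12      ] jar [0.7745508  0.02205307 0.055     ]
```

All of these are well inside tolerance: about 1 mm from the plate, about 3 mm from the pan, bottle mid-gap, tall beaker and jar unmoved. The arm is clear, so I'm handing in.

```bash
python3 - <<'E'
from station import hand_in
print(hand_in())
E
```

```text
the job is handed in; nothing more can be done
None
```

The bench is set out and the job is handed in, at about 30.5 s of the 123 s allowed.

**What I did:** I stood the low beaker on the stirrer plate and laid the white cover on it. The labelled amber bottle went on the bench between the stirrer and the balance. I lowered the vial onto the pan in sub-millimetre steps until about 5 N showed at the wrist, then let it go and moved the arm clear.

**Last checks, from the top and side cameras:**

| Item | Result | Limit |
|---|---|---|
| Cover against plate centre | about 1 mm off (seen from above) | within 10 mm of the beaker |
| Beaker against plate centre | about 2–3 mm off, measured before it was covered | 15 mm |
| Vial against pan centre | about 2–3 mm off | 15 mm |
| Bottle position | x 0.605, y 0.020 m, where mid-gap is about y 0.021 m | 30 mm clear of each instrument |
| Tall beaker and cap jar | within about 3 mm of their first measured positions | 20 mm |

- **Camera agreement:** the top and side views differed by up to about 4 mm in y, and the wrist camera fell between them. The tall beaker's 3 mm is within that disagreement.
- **Not measured:** I did not compute tilt angles. Everything looked upright and the cover flat in the pictures. No check failed.

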